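# Tip up the fallen counter sign and stand it in its gap

### The arm

A 6-joint arm with a two-finger parallel gripper is mounted at the origin on the work surface. World frame = base frame: x ahead of the robot, y to its left, z up, the work surface at z = 0. Lengths are in mm, angles in rad, forces in N, time in s.
With the tool pointing down it reaches from about 350 to 975 mm from the base axis. Payload 7.1 kg.
Tool frame: the origin (TCP) lies at the centre of the arm's flange, where the gripper is bolted on; the fingertips stand 182 mm ahead of it and the grasp point (between the pads) lies 163 mm ahead of it; z points along the fingers, y is the line along which they close (so a half turn about z gives the same grasp; the last joint's range is limited). The gripper opens to 88 mm and grips with 3 to 60 N. Pads are 20 mm wide; open, the fingers measure 115 mm over their backs; the gripper's body (75 mm by 178 mm) begins 61 mm behind the grasp point.
Start: joints at [-1.21, 0.423, 1.63, -0, 1.089, -0.019], TCP at [231.726, -580.439, 404.675] pointing down, gripper open.
Joint ranges: [-3, 3], [-0.9, 2.11], [0.09, 2.58], [-1.31, 4.45], [0.11, 2.69], [-2.54, 2.54]. Speed limits (rad/s): [2.39, 2.39, 3.01, 3.14, 3.14, 3.14].

### API

Orientations are given as a rotation vector (axis times angle).
In Python, from workcell import readout, get_image, ctrl gives the robot as it stands.
- The arm moves only by the tool step_arm, never from a script. Its argument "targets" is a list that holds one entry, the list of rows, each a list of 7 numbers: the shift along the world's x, y, z as a fraction of full scale, then the turn, a rotation vector about the world's x, y, z as a fraction of full scale, then the opening, from 0 (shut) to 1 (fully open). In form: [[[dx, dy, dz, wx, wy, wz, claw], ...]]. A call has exactly 5 rows; each row shifts and turns the commanded pose from where the row before left it; what a row does not reach is not made up. Full scale, the value 1, is 0.05 m for a shift and 4 degrees for a turn. A row lasts 1/8 s, in which the tool goes at most 62.5 mm and 10.7 degrees, less where a joint would pass 70% of its speed; a pose out of reach is approached as far as the arm can. A call with a number of a shift or a turn outside -1 to 1 is refused whole. A call with a gripper value outside its range is refused whole. The fingers move at their own pace and stop on an object; the grip force is fixed at half the most. Time passes only in rows, so rows that do not move let the fingers close, or fill a call up. It gives the time, the measured TCP pose, the force, the opening and the grip force at its end, in the units of the state.
- readout.get_obs(): the state, without advancing time (a new reading comes with each control period).
- get_image(name): name is "side" or "top" or "wrist"; returns a dict with "pixels" (480x640x3 uint8, red, green, blue), "intrinsics" (3x3 intrinsics, pixels), "extrinsics" (4x4, takes a point from world to camera coordinates). Camera axes: x right, y down, z forward; pixel columns grow to the right and rows downward; lengths in mm; the calibration is good to about 2 mm. The wrist camera is an equidistant fisheye: a pixel r from the principal point sees the ray r / f radians off the axis. A picture is of the moment at which its call begins. There is no depth.
- ctrl.close_job(): hands the job in; it is judged then, once.
The state is a dict: "t": time; "qpos": joint angles; "qvel": joint speeds; "joint_torque": joint torques, N m; "ee_pos": TCP position; "orientation": TCP orientation; "ft_force": force on the tool from outside, world axes, zero at the start; "moment": the same for the moment, N m; "width": finger opening in mm; "grasp_force": force on a finger pad.
Only numpy, scipy, OpenCV 4.12 (cv2) and the standard library are available. Lean on these libraries where they do the work, as an engineer would, in place of code of your own. Each camera call takes 0.05 s, during which the arm holds its last target. There are 200 camera calls.

### The job

The counter sign has been knocked over. Clear the little hardback out of the sign's gap by laying it flat on top of one of the two book stacks, then raise the sign by tipping it up on the edge of its heavy foot, keep the foot low over the counter as you bring it round, and leave the sign standing upright in the middle of the gap between the stacks, with its picture panel squarely facing the customers' side. Do not disturb the bottle, the mug or the pen pot.

Things in the scene. Friction and masses are not known exactly. Their poses are not given: they have to be found in the camera images.
- stand: The sign: round dark steel foot, round 16 mm aluminium post, flat framed picture panel (same picture both sides) on top; 300 mm tall, 0.62 to 0.82 kg, heavy foot. Origin on the post's axis, 85 mm above the foot's underside. z runs along the post from foot to panel, x square to the panel, y along its width. It starts fallen, panel flat on the counter, heading within 101 degrees either side of +x.
- stand_foot (a point): Centre of the underside of the sign's foot, a disc of 110 mm diameter, 12 mm thick. As it lies fallen, the foot's rim and the panel's top edge rest on the counter, and the post slopes 10 degrees down towards the panel, clear of the counter. Heights above the underside along the post: small collar 12 to 24 mm, bare post 24 to 125 mm.
- stand_clamp (a point): Middle of the black clamp, 22 mm (x) by 34 mm (y), 125 to 147 mm above the foot's underside, that holds the sign's picture panel on the post. Panel: 110 mm wide (y), 10 mm thick (x), from 137 mm up to its top edge at 300 mm, in an aluminium frame that can be gripped across its thickness.
- row: Two immovable stacks of paperbacks with a gap of 160 mm between: the sign's place, in the half of the counter (left or right) away from the fallen sign. Origin on the counter in the middle of the gap; x points to the customers (roughly +x), y along the row. Each stack is 178 mm deep (x), 110 mm wide (y): one 85 mm high centred at y = +135 mm, one 60 mm high at y = -135 mm.
- minibook: The little hardback lying flat in the gap: 90 mm long (its x), 60 mm wide (its y), 30 mm thick, 0.13 kg. Origin in the middle of its underside, z up.
- bottle: Water bottle standing on the counter, 64 mm diameter, 205 mm high. Origin under its middle. Leave it alone.
- mug: White mug, 76 mm diameter, 90 mm high, handle on its +y side reaching 35 mm further. Origin under its middle. Leave it alone.
- penpot: Black pen pot with pens, 72 mm diameter, pot 95 mm high, pens up to 165 mm. Origin under its middle. Leave it alone.

How it is judged:
By the outcome, as a careful person would: the job done as asked, in the order asked, and still so for the second after the job is handed in, with the robot touching nothing.
It also fails if it takes over 72 s, if anything falls off the work surface, if the arm or the gripper's body presses on something with over 40 N, if the wrist force passes 120 N, or if a joint passes its speed limit or range.

## Working session

There is one attempt and no reset: what is moved stays moved. The work goes in short steps, Python scripts to look and compute and a tool call to move; the robot and the scene stay as the last step left them, time stands still between calls to the robot, and variables do not carry over. Pictures are saved under pics/ and viewed, at most 12 in all, crops included, and the job is handed in when it is done.

Besides the shell and the picture viewer there is one more tool, called after "Emit:" as name(argument=value, ...), one argument or row to a line, values as JSON. step_arm: Moves the arm, as the interface text tells. Shift numbers are shares of 0.05 m and turn numbers shares of 4 degrees, none past 1 either way. Its arguments: {"type":"object","properties":{"targets":{"type":"array"}},"required":["targets"]}

```bash
mkdir -p pics; ls; cat > h.py <<'E'
import numpy as np, cv2
from scipy.spatial.transform import Rotation as R
from workcell import readout, get_image, ctrl
def save(name,fn):
    d=get_image(name); cv2.imwrite('pics/'+fn+'.png',d['pixels'][:,:,::-1]); np.savez('pics/'+fn+'.npz',**{k:np.array(v) for k,v in d.items()}); return d
def ray(d,u,v,fish=False):
    K=np.array(d['intrinsics']);E=np.array(d['extrinsics'])
    x=np.array([(u-K[0,2])/K[0,0],(v-K[1,2])/K[1,1]])
    if fish:
        r=np.hypot(*x); c=np.array([*(x/r*np.sin(r) if r>0 else x),np.cos(r)])
    else: c=np.array([*x,1.])
    Rt=E[:3,:3]; o=-Rt.T@E[:3,3]; w=Rt.T@c
    return o,w/np.linalg.norm(w)
def plane(d,u,v,z,fish=False):
    o,w=ray(d,u,v,fish); return o+w*(z-o[2])/w[2]
def tri(*rays):
    A=0;b=0
    for o,w in rays:
        P=np.eye(3)-np.outer(w,w); A=A+P; b=b+P@o
    x=np.linalg.solve(A,b); return x,[float(np.linalg.norm((np.eye(3)-np.outer(w,w))@(x-o))) for o,w in rays]
def proj(d,X):
    K=np.array(d['intrinsics']);E=np.array(d['extrinsics']); c=E[:3,:3]@np.array(X,float)+E[:3,3]; p=K@c; return p[:2]/p[2]
def load(fn): return dict(np.load('pics/'+fn+'.npz'))
E
python3 - <<'E'
from h import *
print(readout.get_obs())
for n in ['side','top','wrist']:
    d=save(n,n+'0'); print(n,np.array(d['intrinsics']).round(1).tolist(),np.array(d['extrinsics']).round(3).tolist())
E
```

```text
pics
{'t': 0.0, 'qpos': array([-1.21000468e+00,  4.23818815e-01,  1.63069328e+00, -1.84650306e-05,
        1.08858690e+00, -1.89518102e-02]), 'qvel': array([ 0.00136645, -0.00012008, -0.00220758, -0.00075508, -0.00051988,
       -0.00151256]), 'joint_torque': array([-1.48037168e-03, -5.44623899e+01, -2.73662657e+01,  6.41891523e-02,
        2.26791442e-02, -9.76007618e-05]), 'ee_pos': array([ 231.62692093, -580.19153154,  403.91395268]), 'orientation': array([-3.08367582e+00, -5.92655570e-01,  4.27566838e-04]), 'ft_force': array([ 0.26469824, -0.38813377, -0.34836739]), 'moment': array([-0.03571713,  0.00299308,  0.00890595]), 'grasp_force': 0.0, 'width': 87.90165375383202}
side [[604.3, 0.0, 325.1], [0.0, 604.3, 251.6], [0.0, 0.0, 1.0]] [[-0.578, -0.816, 0.016, 318.561], [-0.516, 0.349, -0.782, 369.601], [0.633, -0.46, -0.623, 1352.406], [0.0, 0.0, 0.0, 1.0]]
top [[463.1, 0.0, 316.3], [0.0, 463.1, 240.0], [0.0, 0.0, 1.0]] [[-0.02, -1.0, 0.016, -6.104], [-0.989, 0.018, -0.15, 589.176], [0.15, -0.019, -0.989, 1252.017], [0.0, 0.0, 0.0, 1.0]]
wrist [[371.6, 0.0, 314.4], [0.0, 371.6, 240.1], [0.0, 0.0, 1.0]] [[0.37, -0.929, -0.001, -624.28], [-0.9, -0.359, 0.245, -29.279], [-0.228, -0.089, -0.969, 389.552], [0.0, 0.0, 0.0, 1.0]]
```

View pics/top0.png

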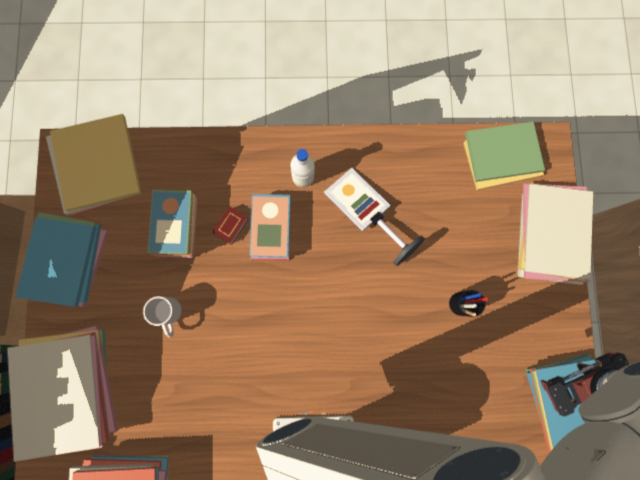

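View pics/side0.png

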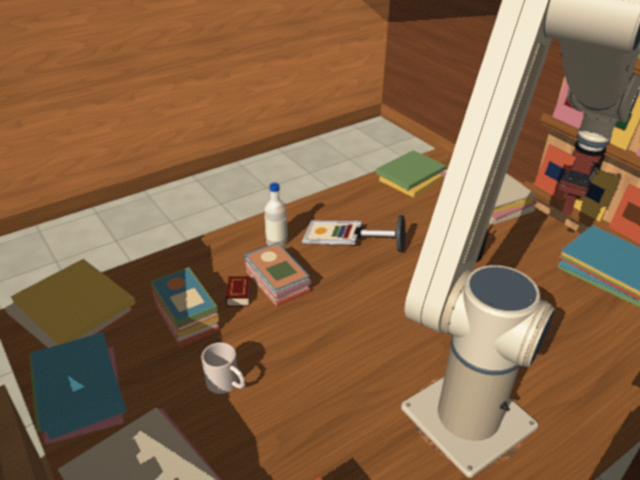

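The top view shows the bottle at (303,168), the fallen sign with its panel centre at (357,200) and foot at (408,250), and the red minibook at (230,224). The orange stack is at (270,226) and the blue stack at (171,222). The mug is at (162,312) and the pen pot at (468,302).

```bash
python3 - <<'E'
import cv2,numpy as np
t=cv2.imread('pics/top0.png')[140:275,140:430]; s=cv2.imread('pics/side0.png')[205:345,145:420]
a=cv2.resize(t,(790,368),interpolation=cv2.INTER_CUBIC)[:,:]
b=cv2.resize(s,(786,400),interpolation=cv2.INTER_CUBIC)
# scale: top 790/290=2.724 ; 
cv2.imwrite('pics/z.png',cv2.resize(t,None,fx=2.75,fy=2.75,interpolation=cv2.INTER_CUBIC))
cv2.imwrite('pics/zs.png',cv2.resize(s,None,fx=2.9,fy=2.9,interpolation=cv2.INTER_CUBIC))
E
```

```text
(no output)
```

View pics/z.png

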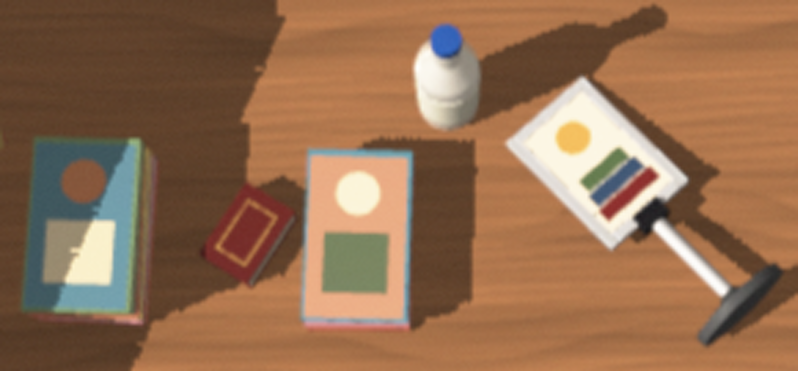

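View pics/zs.png

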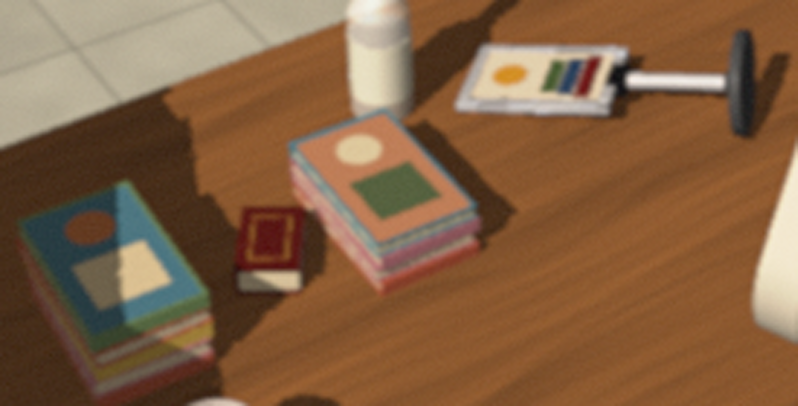

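The two crops show all the corners I need in both views, so I triangulate them.

```bash
cat > m.py <<'E'
from h import *
t=load('top0');s=load('side0')
def T(a,b):
    x,e=tri(ray(t,140+(a[0]+.5)/2.75-.5,140+(a[1]+.5)/2.75-.5),ray(s,145+(b[0]+.5)/2.9-.5,205+(b[1]+.5)/2.9-.5)); return x,e
P={}
for n,a,b in [('B1',(36,140),(20,222)),('B2',(140,140),(125,182)),('B3',(130,313),(208,295)),('B4',(23,310),(100,350)),
('O1',(310,150),(290,147)),('O2',(411,152),(385,110)),('O3',(408,323),(478,212)),('O4',(303,320),(380,248)),
('m1',(250,184),(243,208)),('m2',(294,210),(303,208)),('m3',(252,278),(301,270)),('m4',(207,250),(236,270)),
('p1',(583,78),(483,46)),('p2',(507,146),(457,110)),('p3',(687,181),(627,48)),('p4',(613,249),(610,114)),('clamp',(652,215),(620,78)),('foot',(740,306),(742,83)),
('postfoot',(726,291),(722,83))]:
    P[n],e=T(a,b); print(n,P[n].round(1),np.round(e,1))
E
python3 m.py; cat >> m.py <<'E'
E
python3 - <<'E'
import contextlib,io
with contextlib.redirect_stdout(io.StringIO()):
    from m import *
t=load('top0');im=cv2.imread('pics/top0.png')
for n in 'BOm':
    q=np.mean([P[n+str(i)] for i in range(1,5)],0); print(n,q.round(1))
    for i in range(1,5):
        a=P[n+str(i)];b=P[n+str(i%4+1)]; print('  ',np.linalg.norm((b-a)[:2]).round(1),np.degrees(np.arctan2(*(b-a)[1::-1])).round(1))
for n,u,v in [('bottle',303,182),('mug',160,318),('penpot',468,308)]: print(n,plane(t,u,v,0).round())
E
```

```text
B1 [726.9 427.5  86.7] [0.6 0.6]
B2 [726.2 325.6  85.3] [0.2 0.2]
B3 [552.3 331.7  83.2] [0.6 0.6]
B4 [555.7 435.2  74.9] [4.7 4.7]
O1 [720.3 159.3  55.5] [0.6 0.6]
O2 [715.   55.4  59.5] [1.5 1.5]
O3 [540.7  61.1  53.1] [0.9 0.9]
O4 [545.  165.6  58.1] [1.1 1.1]
m1 [692.9 226.   28.9] [1. 1.]
m2 [663.8 179.2  27.4] [0.7 0.7]
m3 [593.5 222.3  23.6] [1.2 1.2]
m4 [624.8 270.4  24.1] [0.8 0.8]
p1 [ 806.9 -126.8    9.9] [0.2 0.2]
p2 [734.7 -44.2   3.6] [0.6 0.6]
p3 [ 685.3 -228.8   38.7] [0.8 0.8]
p4 [ 616.1 -151.8   27.8] [2.1 2.1]
clamp [ 650.2 -191.8   35.9] [1.2 1.2]
foot [ 551.8 -273.2   56.2] [0.3 0.3]
postfoot [ 568.  -260.8   51.3] [0.3 0.3]
B [640.3 380.   82.5]
   101.9 -90.4
   174.0 178.0
   103.6 88.1
   171.4 -2.6
O [630.2 110.4  56.6]
   104.1 -92.9
   174.3 178.1
   104.5 87.7
   175.5 -2.0
m [643.8 224.5  26. ]
   55.1 -121.9
   82.5 148.5
   57.4 57.0
   81.3 -33.1
bottle [770.  18.   0.]
mug [382. 425.   0.]
penpot [ 392. -446.    0.]
```

Emit:
step_arm(
  targets=[
    [[0.236, 0.46, 0, 0, 0, 0.89, 0.88], [0.236, 0.46, 0, 0, 0, 0.89, 0.88], [0.236, 0.46, 0, 0, 0, 0.89, 0.88], [0.236, 0.46, 0, 0, 0, 0.89, 0.88], [0.236, 0.46, 0, 0, 0, 0.89, 0.88]],
  ],
)

```text
t: 0.78
ee_pos: [291.5, -463.7, 404.8]
orientation: [2.954, 1.069, 0.0]
ft_force: [0.5, 0.4, -0.2]
width: 77.3
grasp_force: 0.0
```

```bash
python3 - <<'E'
from h import *
o=readout.get_obs(); print({k:np.round(v,4).tolist() for k,v in o.items() if k in('t','qpos','ee_pos','orientation','width')})
E
```

```text
{'t': 0.775, 'qpos': [-1.0313, 0.3102, 1.8016, 0.0, 1.0296, -0.1553], 'ee_pos': [291.5445, -463.7462, 404.8068], 'orientation': [2.9538, 1.0694, 0.0001], 'width': 77.3497}
```

Emit:
step_arm(
  targets=[
    [[0.236, 0.46, 0, 0, 0, 0.89, 0.88], [0.236, 0.46, 0, 0, 0, 0.89, 0.88], [0.236, 0.46, 0, 0, 0, 0.89, 0.88], [0.236, 0.46, 0, 0, 0, 0.89, 0.88], [0.236, 0.46, 0, 0, 0, 0.89, 0.88]],
  ],
)

```text
t: 1.4
ee_pos: [350.3, -348.7, 404.8]
orientation: [2.753, 1.514, 0.0]
ft_force: [0.4, -0.3, -0.1]
width: 77.1
grasp_force: 0.0
```

Emit:
step_arm(
  targets=[
    [[0.236, 0.46, 0, 0, 0, 0.89, 0.88], [0.236, 0.46, 0, 0, 0, 0.89, 0.88], [0.236, 0.46, 0, 0, 0, 0.89, 0.88], [0.236, 0.46, 0, 0, 0, 0.89, 0.88], [0.236, 0.46, 0, 0, 0, 0.89, 0.88]],
  ],
)

```text
t: 2.02
ee_pos: [409.0, -233.7, 404.9]
orientation: [2.485, 1.921, 0.0]
ft_force: [-0.2, 0.8, -0.5]
width: 77.5
grasp_force: 0.0
```

Emit:
step_arm(
  targets=[
    [[0.236, 0.46, 0, 0, 0, 0.89, 0.88], [0.236, 0.46, 0, 0, 0, 0.89, 0.88], [0.236, 0.46, 0, 0, 0, 0.89, 0.88], [0.236, 0.46, 0, 0, 0, 0.89, 0.88], [0.236, 0.46, 0, 0, 0, 0.89, 0.88]],
  ],
)

```text
t: 2.65
ee_pos: [467.7, -118.7, 404.8]
orientation: [2.158, 2.283, 0.0]
ft_force: [-0.4, -0.4, -0.6]
width: 77.1
grasp_force: 0.0
```

Emit:
step_arm(
  targets=[
    [[0.236, 0.46, 0, 0, 0, 0.89, 0.88], [0.236, 0.46, 0, 0, 0, 0.89, 0.88], [0.236, 0.46, 0, 0, 0, 0.89, 0.88], [0.236, 0.46, 0, 0, 0, 0.89, 0.88], [0.236, 0.46, 0, 0, 0, 0.89, 0.88]],
  ],
)

```text
t: 3.28
ee_pos: [526.5, -3.7, 404.8]
orientation: [1.779, 2.589, 0.0]
ft_force: [0.5, -0.1, 0.2]
width: 77.7
grasp_force: 0.0
```

Emit:
step_arm(
  targets=[
    [[0.236, 0.46, 0, 0, 0, 0.89, 0.88], [0.236, 0.46, 0, 0, 0, 0.89, 0.88], [0.236, 0.46, 0, 0, 0, 0.89, 0.88], [0.236, 0.46, 0, 0, 0, 0.89, 0.88], [0.236, 0.46, 0, 0, 0, 0.89, 0.88]],
  ],
)

```text
t: 3.9
ee_pos: [585.6, 111.3, 404.8]
orientation: [1.357, 2.833, 0.0]
ft_force: [-0.6, 0.3, -0.4]
width: 76.8
grasp_force: 0.0
```

Emit:
step_arm(
  targets=[
    [[0.236, 0.46, 0, 0, 0, 0.89, 0.88], [0.236, 0.46, 0, 0, 0, 0.89, 0.88], [0.236, 0.46, 0, 0, 0, 0.89, 0.88], [0.236, 0.46, 0, 0, 0, 0.89, 0.88], [0, 0, 0, 0, 0, 0, 0.88]],
  ],
)

```text
t: 4.53
ee_pos: [633.4, 203.5, 404.4]
orientation: [0.997, 2.979, 0.0]
ft_force: [-0.4, -0.6, 0.4]
width: 77.1
grasp_force: 0.0
```

```bash
python3 - <<'E'
from h import *
o=readout.get_obs(); print({k:np.round(v,4).tolist() for k,v in o.items() if k in('t','qpos','ee_pos','orientation','width')})
d=save('wrist','w1')
E
```

```text
{'t': 4.525, 'qpos': [0.293, 0.4823, 1.5349, 0.0001, 1.1241, -0.6318], 'ee_pos': [633.3535, 203.5334, 404.4014], 'orientation': [0.9972, 2.9789, 0.0004], 'width': 77.1494}
```

View pics/w1.png

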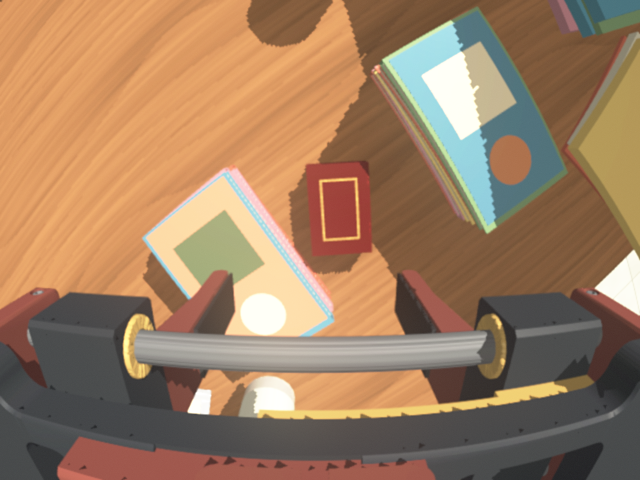

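The wrist view shows the minibook's top face at (308,165), (368,163), (372,250) and (312,255). Orange corners are at (143,238), (226,170) and (333,318), and blue corners at (382,62), (478,8), (566,172) and (490,232).

```bash
python3 - <<'E'
from h import *
d=load('w1'); t=load('top0')
def rep(n,pts,z):
    q=np.array([plane(d,*p,z,True) for p in pts]); print(n,q[:,:2].round(1).tolist(),'c',q.mean(0).round(1),[ (np.linalg.norm(q[(i+1)%len(q)]-q[i]).round(1),np.degrees(np.arctan2(*(q[(i+1)%len(q)]-q[i])[1::-1])).round(1)) for i in range(len(q))])
# red mask refine
h=cv2.cvtColor(d['pixels'],cv2.COLOR_RGB2HSV); roi=np.zeros(h.shape[:2],np.uint8); roi[150:265,295:385]=1
m=(((h[...,0]<8)|(h[...,0]>172))&(h[...,1]>150)).astype(np.uint8)*roi
c=max(cv2.findContours(m,0,2)[0],key=cv2.contourArea); r=cv2.minAreaRect(c); b=cv2.boxPoints(r); print(b.round(1).tolist())
rep('mb',b,30); rep('mbhand',[(309,165),(367,163),(371,250),(312,254)],30)
rep('O',[(143,238),(226,170),(333,318)],60)
rep('B',[(382,62),(478,8),(566,172),(490,232)],85)
E
```

```text
[[305.70001220703125, 163.8000030517578], [367.8999938964844, 160.5], [372.70001220703125, 252.0], [310.5, 255.1999969482422]]
mb [[587.4, 228.0], [620.3, 277.5], [696.9, 228.8], [662.1, 177.1]] c [641.7 227.8  30. ] [(np.float64(59.4), np.float64(56.5)), (np.float64(90.8), np.float64(-32.4)), (np.float64(62.3), np.float64(-124.0)), (np.float64(90.3), np.float64(145.7))]
mbhand [[590.3, 229.8], [621.7, 275.3], [694.2, 228.5], [661.9, 179.1]] c [642.  228.2  30. ] [(np.float64(55.3), np.float64(55.4)), (np.float64(86.3), np.float64(-32.8)), (np.float64(59.0), np.float64(-123.1)), (np.float64(87.7), np.float64(144.7))]
O [[544.2, 63.0], [547.7, 170.3], [718.8, 161.7]] c [603.6 131.7  60. ] [(np.float64(107.4), np.float64(88.2)), (np.float64(171.3), np.float64(-2.9)), (np.float64(200.5), np.float64(-150.5))]
B [[555.6, 330.5], [560.4, 437.0], [731.4, 428.5], [729.5, 327.7]] c [644.2 380.9  85. ] [(np.float64(106.6), np.float64(87.4)), (np.float64(171.3), np.float64(-2.9)), (np.float64(100.7), np.float64(-91.1)), (np.float64(173.9), np.float64(179.1))]
```

Emit:
step_arm(
  targets=[
    [[0.18, 0.47, -0.5, 0, 0, 0.82, 0.86], [0, 0, -1, 0, 0, 0, 0.86], [0, 0, -1, 0, 0, 0, 0.86], [0, 0, -1, 0, 0, 0, 0.86], [0, 0, -0.5, 0, 0, 0, 0.86]],
  ],
)

```text
t: 5.2
ee_pos: [640.5, 223.9, 201.6]
orientation: [-0.917, -3.001, 0.004]
ft_force: [-0.3, 0.6, -0.1]
width: 75.2
grasp_force: 0.0
```

Emit:
step_arm(
  targets=[
    [[0, 0, -0.3, 0, 0, 0, 0.86], [0, 0, 0, 0, 0, 0, 0.86], [0, 0, 0, 0, 0, 0, 0], [0, 0, 0, 0, 0, 0, 0], [0, 0, 0, 0, 0, 0, 0]],
  ],
)

```text
t: 5.82
ee_pos: [642.6, 225.3, 191.3]
orientation: [0.916, 3.003, 0.002]
ft_force: [-0.4, 0.1, 6.5]
width: 59.8
grasp_force: 30.0
```

Emit:
step_arm(
  targets=[
    [[0, 0, 0, 0, 0, 0, 0], [0, 0, 0, 0, 0, 0, 0], [0, 0, 0, 0, 0, 0, 0], [0, 0, 0.4, 0, 0, 0, 0], [0, 0, 0.6, 0, 0, 0, 0]],
  ],
)

```text
t: 6.45
ee_pos: [641.4, 224.9, 240.2]
orientation: [-0.916, -3.003, 0.002]
ft_force: [-0.0, 0.5, -1.6]
width: 60.1
grasp_force: 30.0
```

```bash
python3 - <<'E'
from h import *
o=readout.get_obs(); print({k:np.round(v,4).tolist() for k,v in o.items() if k in('t','qpos','ee_pos','orientation','width','grasp_force','ft_force')})
E
```

```text
{'t': 6.45, 'qpos': [0.3198, 0.7005, 1.5812, 0.0, 0.8621, -0.6591], 'ee_pos': [641.4064, 224.9202, 240.1673], 'orientation': [-0.9158, -3.0033, 0.0019], 'ft_force': [-0.0329, 0.4578, -1.565], 'grasp_force': 29.9737, 'width': 60.135}
```

Emit:
step_arm(
  targets=[
    [[0, 0, 0.8, 0, 0, 0.97, 0], [0, -0.2, 0, 0, 0, 0.97, 0], [0, -0.4, 0, 0, 0, 0.97, 0], [0, -0.4, 0, 0, 0, 0.97, 0], [-0.1, -0.4, 0, 0, 0, 0.97, 0]],
  ],
)

```text
t: 7.08
ee_pos: [636.9, 154.5, 280.9]
orientation: [0.393, 3.116, 0.0]
ft_force: [-0.3, 0.2, -0.8]
width: 60.0
grasp_force: 30.0
```

Emit:
step_arm(
  targets=[
    [[0, -0.4, 0, 0, 0, 0.97, 0], [0, -0.4, 0, 0, 0, 0.97, 0], [0, -0.1, 0, 0, 0, 0.97, 0], [0, 0, 0, 0, 0, 0, 0], [0, 0, -0.3, 0, 0, 0, 0]],
  ],
)

```text
t: 7.7
ee_pos: [637.5, 110.4, 265.9]
orientation: [0.081, 3.137, 0.001]
ft_force: [-0.2, 0.1, -0.5]
width: 59.7
grasp_force: 30.0
```

```bash
python3 - <<'E'
from h import *
o=readout.get_obs(); print({k:np.round(v,4).tolist() for k,v in o.items() if k in('t','qpos','ee_pos','orientation','width','grasp_force','ft_force')})
E
```

```text
{'t': 7.7, 'qpos': [0.1531, 0.6257, 1.6565, 0.0001, 0.8562, -1.3664], 'ee_pos': [637.4846, 110.4381, 265.8852], 'orientation': [0.0806, 3.1374, 0.001], 'ft_force': [-0.1571, 0.1107, -0.516], 'grasp_force': 29.9736, 'width': 59.7128}
```

Emit:
step_arm(
  targets=[
    [[0, 0, -0.2, 0, 0, 0, 0], [0, 0, -0.04, 0, 0, 0, 0], [0, 0, -0.02, 0, 0, 0, 0], [0, 0, 0, 0, 0, 0, 0], [0, 0, 0, 0, 0, 0, 0]],
  ],
)

```text
t: 8.32
ee_pos: [637.1, 110.1, 251.8]
orientation: [0.079, 3.14, 0.0]
ft_force: [0.1, -0.2, -1.6]
width: 59.9
grasp_force: 30.0
```

Emit:
step_arm(
  targets=[
    [[0, 0, -0.02, 0, 0, 0, 0], [0, 0, -0.01, 0, 0, 0, 0], [0, 0, 0, 0, 0, 0, 0], [0, 0, 0, 0, 0, 0, 0], [0, 0, 0, 0, 0, 0, 0]],
  ],
)

```text
t: 8.95
ee_pos: [637.1, 110.0, 251.3]
orientation: [0.079, 3.14, 0.0]
ft_force: [-2.6, -1.2, 6.4]
width: 59.7
grasp_force: 30.0
```

Emit:
step_arm(
  targets=[
    [[0, 0, 0, 0, 0, 0, 0.85], [0, 0, 0, 0, 0, 0, 0.85], [0, 0, 0.2, 0, 0, 0, 0.85], [0, 0, 0.8, 0, 0, 0, 0.85], [0, 0, 1, 0, 0, 0, 1]],
  ],
)

```text
t: 9.57
ee_pos: [636.6, 110.0, 350.7]
orientation: [-0.079, -3.138, 0.001]
ft_force: [0.2, 0.4, -0.7]
width: 81.3
grasp_force: 0.0
```

Emit:
step_arm(
  targets=[
    [[0, -0.5, 0.6, 0, 0, 0, 1], [0, -1, 0.4, 0, 0, 0, 1], [0, -1, 0, 0, 0, 0, 1], [0, -1, 0, 0, 0, 0, 1], [0, 0, 0, 0, 0, 0, 1]],
  ],
)

```text
t: 10.2
ee_pos: [636.8, -68.0, 400.9]
orientation: [0.085, 3.14, -0.001]
ft_force: [1.0, 0.9, -0.2]
width: 87.9
grasp_force: 0.0
```

```bash
python3 - <<'E'
from h import *
o=readout.get_obs(); print({k:np.round(v,4).tolist() for k,v in o.items() if k in('t','qpos','ee_pos','orientation','width','grasp_force','ft_force')})
save('top','t2'); save('side','s2');
# kinematics fit (q4~0, tool down)
D=[([-1.21000468e+00,4.23818815e-01,1.63069328,0,1.08858690],[231.62692093,-580.19153154,403.91395268]),([-1.0313,.3102,1.8016,0,1.0296],[291.5445,-463.7462,404.8068]),([.293,.4823,1.5349,0,1.1241],[633.3535,203.5334,404.4014]),([.3198,.7005,1.5812,0,.8621],[641.4064,224.9202,240.1673]),([.1531,.6257,1.6565,0,.8562],[637.4846,110.4381,265.8852]),(o['qpos'],o['ee_pos'])]
for q,p in D: print(np.round(np.arctan2(p[1],p[0])-q[0],4), round(float(np.hypot(*p[:2])),1), round(float(p[2]),1))
from scipy.optimize import least_squares
def f(x):
    L1,L2,e,a,b=x; r=[]
    for q,p in D:
        A=q[1];B=q[1]+q[2]
        r+=[a+L1*np.sin(A)+L2*np.sin(B)+e*np.cos(B)-np.hypot(*p[:2]), b+L1*np.cos(A)+L2*np.cos(B)-e*np.sin(B)-p[2]]
    return r
s=least_squares(f,[500,500,0,50,100]); print(s.x.round(1),np.round(s.fun,1))
E
```

```text
{'t': 10.2, 'qpos': [-0.1248, 0.4494, 1.5973, -0.0005, 1.094, -1.6411], 'ee_pos': [636.754, -67.9762, 400.8853], 'orientation': [0.0852, 3.1396, -0.0009], 'ft_force': [1.0452, 0.9107, -0.1903], 'grasp_force': 0.0, 'width': 87.9255}
0.019 624.7 403.9
0.0217 547.8 404.8
0.0179 665.3 404.4
0.0175 679.7 240.2
0.0184 647.0 265.9
0.0185 640.4 400.9
[5.626e+02 4.847e+02 7.690e+01 2.000e-01 1.845e+02] [ 0.2  0.   0.  -0.  -0.1 -0.   0.3 -0.  -0.3  0.  -0.1  0. ]
```

```bash
python3 - <<'E'
from h import *
d=save('wrist','w2')
a=load('t2')['pixels'][:,:,::-1][140:275,140:430]; s=load('s2')['pixels'][:,:,::-1][205:345,145:420]
w=d['pixels'][:,:,::-1]
o=np.zeros((600,800,3),np.uint8); o[:480,:640]=w; 
o[480:600,:258]=cv2.resize(a,(258,120)); o[480:600,270:270+236]=cv2.resize(s,(236,120))
cv2.imwrite('pics/v2.png',o)
for n,X in [('foot',(551.8,-273.2,56)),('clamp',(650,-192,36)),('p1',(806.9,-126.8,10))]:
    E=d['extrinsics'];K=d['intrinsics'];c=np.array(E)[:3,:3]@X+np.array(E)[:3,3];th=np.arctan2(np.hypot(*c[:2]),c[2]);print(n,(c[:2]/np.hypot(*c[:2])*th*K[0][0]+[K[0][2],K[1][2]]).round())
E
```

```text
foot [ 97. 151.]
clamp [188. 239.]
p1 [269. 361.]
```

View pics/v2.png

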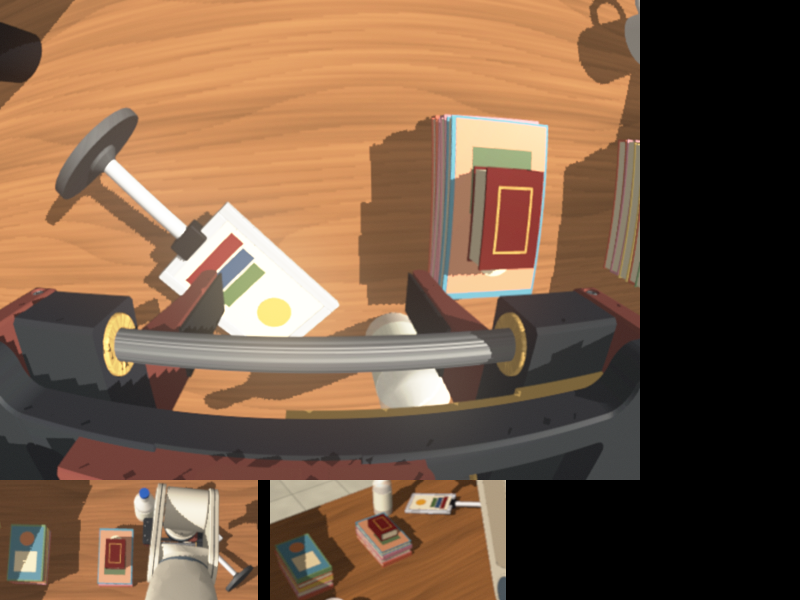

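The red book now lies flat on the orange stack. The wrist view shows the foot at (97,153), the post running from (112,168) to (184,232), and the clamp at (189,240), which agrees with the projections (97,151) and (188,239). Next I plan the tipping path with a kinematic model.

```bash
cat > kin.py <<'E'
import numpy as np
from scipy.spatial.transform import Rotation as R
from scipy.optimize import least_squares
L1,L2,e,H0,off=562.6,484.7,76.9,184.5,11.9
lo=np.array([-3,-.9,.09,-1.31,.11,-2.54]);hi=np.array([3,2.11,2.58,4.45,2.69,2.54])
def fk(q,d=115.,s4=1):
    A=q[1];B=q[1]+q[2];h=H0+d
    r=L1*np.sin(A)+L2*np.sin(B)+e*np.cos(B); z=h+L1*np.cos(A)+L2*np.cos(B)-e*np.sin(B)
    R1=R.from_euler('z',q[0]); 
    Rt=R1*R.from_euler('y',B)*R.from_euler('z',s4*q[3])*R.from_euler('y',q[4])*R.from_euler('z',q[5]+np.pi/2)
    return R1.apply([r,off,z])+d*Rt.apply([0,0,1]),Rt
def ik(p,Rt,q0,d=115.,s4=1):
    def f(q):
        P,Q=fk(q,d,s4); return np.r_[(P-p)/100,(Q.inv()*Rt).as_rotvec()]
    return least_squares(f,np.clip(q0,lo+1e-6,hi-1e-6),bounds=(lo,hi))
E
cat > plan.py <<'E'
from kin import *
F0=np.array([547.5,-278,56.3]); psi=np.radians(40.7); u=np.array([np.cos(psi),np.sin(psi),0]); Z=np.array([0,0,1.])
g=100.; a=np.radians(35)
n=np.cross(Z,u) # closing dir
A0=F0+12*(u*np.cos(np.radians(10))-Z*np.sin(np.radians(10)))-55*(Z*np.cos(np.radians(10))+u*np.sin(np.radians(10)))
def pose(th,az=psi,F=None,lift=0,sy=1):
    """th=tilt of post in rad; returns TCP pos, rot, F"""
    U=np.array([np.cos(az),np.sin(az),0])
    p=U*np.cos(th)+Z*np.sin(th); nn=Z*np.cos(th)-U*np.sin(th) # 'up' face normal
    if F is None:
        F=A0-12*p+55*nn if th<0 else A0-12*U+55*nn
    F=F+lift*Z
    t=-(nn*np.cos(a)+p*np.sin(a)); y=sy*np.cross(Z,U); x=np.cross(y,t)
    return F+g*p-163*t, R.from_matrix(np.c_[x,y,t]),F
E
python3 - <<'E'
from plan import *
from workcell import readout
from h import *
w=load('w2')
for (uv,s) in [((112,168),30),((184,232),125)]:
    X=plane(w,*uv,56.3-s*np.sin(np.radians(10)),True); print('post',X.round(1),'along',((X-F0)@u/np.cos(np.radians(10))).round(1),'lat',((X-F0)@n).round(1))
q=readout.get_obs()['qpos']; p,Rt=fk(q); print(p.round(1),Rt.as_rotvec().round(3),q.round(2))
for d in (90,140):
  for sy in (1,-1):
    for s4 in (1,-1):
      qq=q.copy(); print('d',d,'sy',sy,s4)
      P0,R0,_=pose(np.radians(-10),sy=sy)
      # interpolate to pregrasp
      up=P0-80*R0.apply([0,0,1]); rv=(R0*Rt.inv()).as_rotvec(); bad=0
      for k in range(1,9):
        s=ik(p+(up-p)*k/8,R.from_rotvec(rv*k/8)*Rt,qq,d,s4); qq=s.x; bad=max(bad,s.cost)
      print(' pre',qq.round(2),bad.round(4))
      for th in range(-10,91,10):
        P,Q,F=pose(np.radians(th),sy=sy); s=ik(P,Q,qq,d,s4); qq=s.x
        if th in(-10,20,50,70,90): print(' th',th,P.round(),qq.round(2),s.cost.round(4))
      Fe=F; T=np.array([636.5,246.3,2])
      for k in range(1,11):
        P,Q,F=pose(np.pi/2,psi+(np.radians(-2.5)-psi)*k/10,Fe+(T-Fe)*k/10,10 if k<10 else 0,sy=sy); s=ik(P,Q,qq,d,s4); qq=s.x
        if k in (3,6,10): print(' k',k,P.round(),qq.round(2),s.cost.round(4))
E
```

```text
post [ 570.9 -259.8   51.1] along 30.0 lat -1.5
post [ 642.9 -195.5   34.6] along 128.1 lat 0.3
[636.8 -64.4 400.4] [7.90e-02 3.14e+00 1.00e-03] [-0.12  0.45  1.6   0.    1.09 -1.64]
d 90 sy 1 1
 pre [-0.09  0.92  1.25 -0.53  1.57 -2.2 ] 0.0
 th -10 [ 710. -139.  154.] [-0.14  0.95  1.36 -0.57  1.44 -2.17] 0.0
 th 20 [ 629. -208.  243.] [-0.31  0.69  1.59 -0.26  1.01 -2.43] 0.0
 th 50 [ 525. -297.  269.] [-0.52  0.56  1.79 -0.06  0.67 -2.54] 0.0622
 th 70 [ 456. -357.  246.] [-0.67  0.56  1.88 -0.06  0.43 -2.54] 0.2412
 th 90 [ 397. -407.  194.] [-0.8   0.64  1.94 -0.2   0.11 -2.54] 0.5336
 k 3 [ 422. -212.  204.] [-0.48  0.53  2.13  0.23  0.11 -2.54] 0.3006
 k 6 [452. -14. 205.] [-0.07  0.51  2.16  0.73  0.11 -2.54] 0.1725
 k 10 [503. 252. 195.] [ 0.42  0.63  1.96  1.32  0.11 -2.54] 0.1873
d 90 sy 1 -1
 pre [-0.09  0.92  1.25  0.53  1.57 -2.2 ] 0.0
 th -10 [ 710. -139.  154.] [-0.14  0.95  1.36  0.57  1.44 -2.17] 0.0
 th 20 [ 629. -208.  243.] [-0.31  0.69  1.59  0.26  1.01 -2.43] 0.0
 th 50 [ 525. -297.  269.] [-0.52  0.56  1.79  0.06  0.67 -2.54] 0.0622
 th 70 [ 456. -357.  246.] 
[... 3289 characters left out ...]
  2.66  0.8  -1.47] 0.0
 k 10 [503. 252. 195.] [ 0.56  0.7   2.07  3.98  0.68 -1.9 ] 0.0
d 140 sy -1 -1
 pre [-0.06  0.97  1.18  0.51  1.61  0.95] 0.0
 th -10 [ 710. -139.  154.] [-0.11  1.    1.29  0.55  1.47  0.98] 0.0
 th 20 [ 629. -208.  243.] [-0.29  0.7   1.58  0.26  1.02  0.72] 0.0
 th 50 [ 525. -297.  269.] [-0.59  0.56  1.79 -0.37  0.76 -0.  ] 0.0
 th 70 [ 456. -357.  246.] [-0.82  0.61  1.85 -0.85  0.86 -0.59] 0.0
 th 90 [ 397. -407.  194.] [-1.02  0.77  1.84 -1.11  1.13 -0.98] 0.0
 k 3 [ 422. -212.  204.] [-0.72  0.63  2.11 -1.31  0.86 -0.87] 0.0319
 k 6 [452. -14. 205.] [-0.13  0.51  2.2  -1.31  0.24 -0.12] 0.154
 k 10 [503. 252. 195.] [ 0.41  0.62  2.   -1.31  0.11  0.59] 0.1993
```

```bash
sed -i 's/F0=np.array(\[547.5,-278,56.3\]); psi=np.radians(40.7)/F0=np.array([547.8,-278.6,56.3]); psi=np.radians(41.1)/' plan.py
python3 - <<'E'
from plan import *
from workcell import readout
o=readout.get_obs(); q=o['qpos']; p=o['ee_pos'];Rt=R.from_rotvec(o['orientation'])
P0,R0,_=pose(np.radians(-10),sy=-1); up=P0-80*R0.apply([0,0,1]); up[2]+=120
rv=(R0*Rt.inv()).as_rotvec(); ang=np.degrees(np.linalg.norm(rv)); N=int(np.ceil(ang/19.6))*5; print('P0',P0.round(1),'up',up.round(1),R0.as_rotvec().round(3),ang,N)
print('row',((up-p)/50/N).round(4),(np.degrees(rv)/4/N).round(4))
qq=q.copy()
for k in range(1,N+1):
    s=ik(p+(up-p)*k/N,R.from_rotvec(rv*k/N)*Rt,qq,115); dq=np.abs(s.x-qq).max(); qq=s.x
    if k%5==0: print(qq.round(2),(R.from_rotvec(rv*k/N)*Rt).apply([0,0,1]).round(2),round(dq*8,2),s.cost.round(4))
E
```

```text
P0 [ 708.9 -138.1  154.2] up [ 751.5 -100.9  330.8] [ 2.507  0.94  -1.039] 139.52317337048243 40
row [ 0.0573 -0.0182 -0.0348] [-0.3361 -0.1163 -0.7962]
[-0.1   0.48  1.58 -0.14  1.05 -1.28] [ 0.02 -0.12 -0.99] 0.58 0.0
[-0.09  0.51  1.55 -0.28  1.06 -0.91] [ 0.01 -0.24 -0.97] 0.58 0.0
[-0.07  0.55  1.51 -0.4   1.12 -0.56] [-0.03 -0.35 -0.94] 0.55 0.0
[-0.06  0.6   1.47 -0.5   1.21 -0.24] [-0.1  -0.44 -0.89] 0.5 0.0
[-0.06  0.65  1.41 -0.55  1.33  0.06] [-0.2  -0.5  -0.84] 0.46 0.0
[-0.06  0.7   1.34 -0.58  1.46  0.33] [-0.31 -0.53 -0.79] 0.43 0.0
[-0.06  0.76  1.27 -0.57  1.59  0.6 ] [-0.43 -0.51 -0.75] 0.42 0.0
[-0.07  0.81  1.2  -0.53  1.72  0.86] [-0.53 -0.46 -0.71] 0.42 0.0
```

Emit:
step_arm(
  targets=[
    [[0.057, -0.018, -0.035, -0.336, -0.116, -0.796, 1], [0.057, -0.018, -0.035, -0.336, -0.116, -0.796, 1], [0.057, -0.018, -0.035, -0.336, -0.116, -0.796, 1], [0.057, -0.018, -0.035, -0.336, -0.116, -0.796, 1], [0.057, -0.018, -0.035, -0.336, -0.116, -0.796, 1]],
  ],
)

```text
t: 10.98
ee_pos: [651.4, -67.6, 391.4]
orientation: [0.505, 3.051, -0.18]
ft_force: [0.4, -0.1, 0.0]
width: 88.2
grasp_force: 0.0
```

Emit:
step_arm(
  targets=[
    [[0.057, -0.018, -0.035, -0.336, -0.116, -0.796, 1], [0.057, -0.018, -0.035, -0.336, -0.116, -0.796, 1], [0.057, -0.018, -0.035, -0.336, -0.116, -0.796, 1], [0.057, -0.018, -0.035, -0.336, -0.116, -0.796, 1], [0.057, -0.018, -0.035, -0.336, -0.116, -0.796, 1]],
  ],
)

```text
t: 11.6
ee_pos: [665.6, -72.0, 382.7]
orientation: [0.909, 2.896, -0.351]
ft_force: [0.3, 0.0, -0.1]
width: 87.6
grasp_force: 0.0
```

```bash
python3 - <<'E'
from kin import *
from workcell import readout
o=readout.get_obs(); q=o['qpos']; print(q.round(3),o['ee_pos'].round(1))
for s4 in (1,-1):
  for d in (70,90,115,140): P,Q=fk(q,d,s4); print(s4,d,P.round(1),np.degrees((Q.inv()*R.from_rotvec(o['orientation'])).magnitude()).round(2))
E
```

```text
[-0.08   0.509  1.554 -0.279  1.062 -0.907] [665.6 -72.  382.7]
1 70 [664.7 -58.  380.9] 0.0
1 90 [665.  -62.9 381.5] 0.0
1 115 [665.3 -68.9 382.2] 0.0
1 140 [665.7 -75.  383. ] 0.0
-1 70 [667.4 -24.4 380.9] 32.02
-1 90 [668.4 -19.7 381.5] 32.02
-1 115 [669.7 -13.7 382.2] 32.02
-1 140 [671.   -7.8 383. ] 32.02
```

Emit:
step_arm(
  targets=[
    [[0.057, -0.018, -0.035, -0.336, -0.116, -0.796, 1], [0.057, -0.018, -0.035, -0.336, -0.116, -0.796, 1], [0.057, -0.018, -0.035, -0.336, -0.116, -0.796, 1], [0.057, -0.018, -0.035, -0.336, -0.116, -0.796, 1], [0.057, -0.018, -0.035, -0.336, -0.116, -0.796, 1]],
  ],
)

```text
t: 12.22
ee_pos: [679.9, -76.5, 373.9]
orientation: [1.283, 2.681, -0.509]
ft_force: [0.2, -0.5, 0.5]
width: 87.7
grasp_force: 0.0
```

Emit:
step_arm(
  targets=[
    [[0.057, -0.018, -0.035, -0.336, -0.116, -0.796, 1], [0.057, -0.018, -0.035, -0.336, -0.116, -0.796, 1], [0.057, -0.018, -0.035, -0.336, -0.116, -0.796, 1], [0.057, -0.018, -0.035, -0.336, -0.116, -0.796, 1], [0.057, -0.018, -0.035, -0.336, -0.116, -0.796, 1]],
  ],
)

```text
t: 12.85
ee_pos: [694.1, -81.0, 365.1]
orientation: [1.62, 2.411, -0.653]
ft_force: [-0.2, 0.3, 0.2]
width: 87.6
grasp_force: 0.0
```

Emit:
step_arm(
  targets=[
    [[0.057, -0.018, -0.035, -0.336, -0.116, -0.796, 1], [0.057, -0.018, -0.035, -0.336, -0.116, -0.796, 1], [0.057, -0.018, -0.035, -0.336, -0.116, -0.796, 1], [0.057, -0.018, -0.035, -0.336, -0.116, -0.796, 1], [0.057, -0.018, -0.035, -0.336, -0.116, -0.796, 1]],
  ],
)

```text
t: 13.48
ee_pos: [708.4, -85.4, 356.3]
orientation: [1.915, 2.095, -0.779]
ft_force: [0.6, -0.3, -0.0]
width: 87.8
grasp_force: 0.0
```

Emit:
step_arm(
  targets=[
    [[0.057, -0.018, -0.035, -0.336, -0.116, -0.796, 1], [0.057, -0.018, -0.035, -0.336, -0.116, -0.796, 1], [0.057, -0.018, -0.035, -0.336, -0.116, -0.796, 1], [0.057, -0.018, -0.035, -0.336, -0.116, -0.796, 1], [0.057, -0.018, -0.035, -0.336, -0.116, -0.796, 1]],
  ],
)

```text
t: 14.1
ee_pos: [722.7, -89.8, 347.5]
orientation: [2.164, 1.74, -0.887]
ft_force: [0.3, -0.1, -0.5]
width: 87.9
grasp_force: 0.0
```

Emit:
step_arm(
  targets=[
    [[0.057, -0.018, -0.035, -0.336, -0.116, -0.796, 1], [0.057, -0.018, -0.035, -0.336, -0.116, -0.796, 1], [0.057, -0.018, -0.035, -0.336, -0.116, -0.796, 1], [0.057, -0.018, -0.035, -0.336, -0.116, -0.796, 1], [0.057, -0.018, -0.035, -0.336, -0.116, -0.796, 1]],
  ],
)

```text
t: 14.72
ee_pos: [737.0, -94.3, 338.8]
orientation: [2.362, 1.353, -0.973]
ft_force: [0.2, -0.3, -0.3]
width: 87.7
grasp_force: 0.0
```

Emit:
step_arm(
  targets=[
    [[0.057, -0.018, -0.035, -0.336, -0.116, -0.796, 1], [0.057, -0.018, -0.035, -0.336, -0.116, -0.796, 1], [0.057, -0.018, -0.035, -0.336, -0.116, -0.796, 1], [0.057, -0.018, -0.035, -0.336, -0.116, -0.796, 1], [0.057, -0.018, -0.035, -0.336, -0.116, -0.796, 1]],
  ],
)

```text
t: 15.35
ee_pos: [751.3, -98.7, 330.0]
orientation: [2.507, 0.941, -1.039]
ft_force: [0.1, -0.7, -1.1]
width: 88.0
grasp_force: 0.0
```

```bash
python3 - <<'E'
from plan import *
from h import *
for _ in range(2): d=save('wrist','w3'); o=readout.get_obs(); print(o['qpos'].round(3),o['ee_pos'].round(1),o['orientation'].round(4))
R0=pose(np.radians(-10),sy=-1)[1]; print('orient err deg/4',(np.degrees((R0*R.from_rotvec(o['orientation']).inv()).as_rotvec())/4).round(3))
for D in (100,115,130): print(D,fk(o['qpos'],D)[0].round(1))
E
```

```text
[-0.063  0.825  1.182 -0.528  1.729  0.87 ] [751.4 -99.  329.6] [ 2.5079  0.9378 -1.0391]
[-0.063  0.824  1.183 -0.528  1.728  0.867] [751.3 -99.1 329.7] [ 2.5067  0.943  -1.0387]
orient err deg/4 [-0.014 -0.009 -0.026]
100 [765.7 -86.2 321.6]
115 [757.7 -93.2 326. ]
130 [ 749.7 -100.2  330.4]
```

View pics/w3.png

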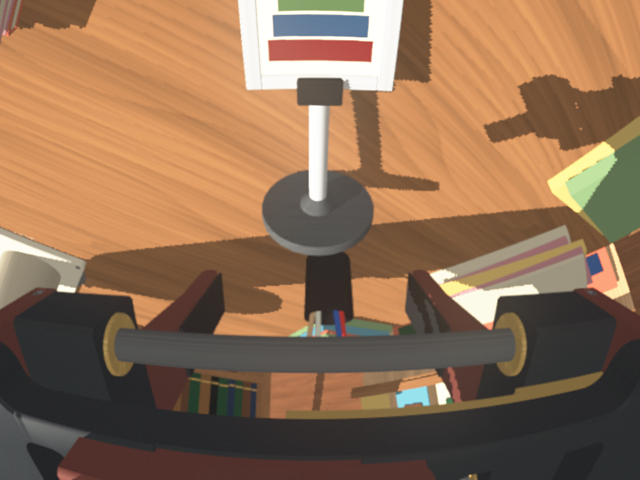

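The wrist view shows the sign almost in line with the tool: post axis from (318,185) to (319.5,110), clamp at (320,92), foot disc centre at (318,210). I compute the lateral error and heading.

```bash
python3 - <<'E'
from plan import *
from h import *
d=load('w3'); g_=cv2.cvtColor(d['pixels'],cv2.COLOR_RGB2HSV)
pts=[]
for v in (115,130,145,160,175,185):
    m=np.where((g_[v,290:350,1]<70)&(g_[v,290:350,2]>110))[0]+290; c=(m.min()+m.max())/2
    # intersect with vertical-ish plane containing post axis normal: iterate s
    s=75.
    for _ in range(20):
        X=plane(d,c,v,56.3-s*np.sin(np.radians(10)),True); s=(X-F0)@u/np.cos(np.radians(10))
    pts.append(X); print(v,m.min(),m.max(),X.round(1),'s',s.round(1),'lat',((X-F0)@(np.cross(Z,u))).round(2))
pts=np.array(pts); dd=pts[0]-pts[-1]; print('heading',np.degrees(np.arctan2(dd[1],dd[0])))
for n,uv,s in [('clamp',(320,92),136),('footface',(317,209),12)]:
    X=plane(d,*uv,56.3-s*np.sin(np.radians(10))+(11 if n=='clamp' else 0),True); print(n,X.round(1),((X-F0)@u/np.cos(np.radians(10))).round(1),((X-F0)@np.cross(Z,u)).round(1))
P0,R0,_=pose(np.radians(-10),sy=-1); o=readout.get_obs(); t=R0.apply([0,0,1]);print('P0',P0.round(1),'t',t.round(3), 'delta/50',((P0-o['ee_pos'])/50).round(3),((P0-80*t-o['ee_pos'])/50).round(3))
E
```

```text
115 309 328 [ 632.4 -207.    36.8] s 112.5 lat -1.68
130 309 327 [ 621.5 -216.1   39.3] s 98.2 lat -1.33
145 309 327 [ 610.3 -225.9   41.9] s 83.0 lat -1.39
160 309 327 [ 598.5 -236.3   44.7] s 67.0 lat -1.46
175 290 327 [ 580.3 -240.9   47.6] s 50.0 lat 7.05
185 308 326 [ 576.4 -254.5   49.7] s 38.0 lat -0.66
heading 40.30407480712946
clamp [ 654.3 -189.1   43.7] 141.3 -2.6
footface [ 552.4 -275.6   54.2] 5.5 -0.8
P0 [ 708.9 -138.1  154.2] t [-0.533 -0.465 -0.707] delta/50 [-0.848 -0.779 -3.51 ] [ 0.004 -0.036 -2.378]
```

Emit:
step_arm(
  targets=[
    [[0.02, -0.06, -0.8, 0, 0, -0.17, 1], [0, 0, -0.8, 0, 0, 0, 1], [0, 0, -0.78, 0, 0, 0, 1], [-0.284, -0.248, -0.377, 0, 0, 0, 1], [-0.284, -0.248, -0.377, 0, 0, 0, 1]],
  ],
)

```text
t: 16.08
ee_pos: [723.3, -127.4, 172.4]
orientation: [2.514, 0.932, -1.042]
ft_force: [1.6, -1.0, 0.6]
width: 88.1
grasp_force: 0.0
```

Emit:
step_arm(
  targets=[
    [[-0.284, -0.248, -0.377, 0, 0, 0, 0.8], [0, 0, 0, 0, 0, 0, 0.5], [0, 0, 0, 0, 0, 0, 0.3], [0, 0, 0, 0, 0, 0, 0], [0, 0, 0, 0, 0, 0, 0]],
  ],
)

```text
t: 16.7
ee_pos: [710.0, -140.6, 155.4]
orientation: [2.516, 0.928, -1.04]
ft_force: [0.4, 0.3, 0.0]
width: 41.6
grasp_force: 0.0
```

Emit:
step_arm(
  targets=[
    [[0, 0, 0, 0, 0, 0, 0], [0, 0, 0, 0, 0, 0, 0], [0, 0, 0, 0, 0, 0, 0], [0, 0, 0, 0, 0, 0, 0], [0, 0, 0, 0, 0, 0, 0]],
  ],
)

```text
t: 17.32
ee_pos: [709.4, -141.3, 154.7]
orientation: [2.516, 0.927, -1.042]
ft_force: [1.1, -0.2, 0.0]
width: 15.6
grasp_force: 30.0
```

```bash
sed -i 's/psi=np.radians(41.1)/psi=np.radians(40.4)/; s/547.8,-278.6/548.7,-279.6/' plan.py; sed -i 's/d=115\./d=127./g' kin.py
cat > rows.py <<'E'
from plan import *
from workcell import readout
def rows(poses,p,Rt,q,show=True):
    out=[];qq=q
    for P,Q in poses:
        rv=np.degrees((Q*Rt.inv()).as_rotvec())/4; dp=(P-p)/50
        s=ik(P,Q,qq); sp=np.abs(s.x-qq)*8; qq=s.x
        out.append(np.r_[dp,rv]); print([float(round(x,3)) for x in np.r_[dp,rv]],'q',qq.round(2),'v',sp.max().round(2),'' if s.cost<1e-3 else 'BAD %.3f'%s.cost)
        p,Rt=P,Q
    return qq
E
python3 - <<'E'
from rows import *
o=readout.get_obs();print(o['width'],o['grasp_force'],o['ft_force'].round(2))
p=o['ee_pos'];Rt=R.from_rotvec(o['orientation'])
P0,R0,_=pose(np.radians(-10),sy=-1); print('err',(p-P0).round(1),np.degrees((Rt*R0.inv()).as_rotvec()).round(2))
ths=np.radians(np.linspace(-10,90,31)); L=[]
off=R0.inv()*Rt
for i,th in enumerate(ths[1:]):
    P,Q,F=pose(th,sy=-1); L.append((P+(p-P0)*0,Q))
q=rows(L,P0,R0,o['qpos']); print(L[-1][0].round(1),F.round(1))
E
```

```text
15.5910440780406 30.000689327716827 [ 1.06 -0.18  0.04]
err [-2.  -0.2  0.5] [0.05 0.   0.04]
[-0.142, -0.121, 0.241, 0.54, -0.635, 0.0] q [-0.13  0.95  1.33 -0.52  1.41  0.97] v 0.39 
[-0.152, -0.13, 0.229, 0.54, -0.635, 0.0] q [-0.15  0.92  1.36 -0.5   1.36  0.95] v 0.41 
[-0.162, -0.138, 0.217, 0.54, -0.635, -0.0] q [-0.17  0.89  1.4  -0.47  1.31  0.93] v 0.41 
[-0.172, -0.146, 0.219, 0.54, -0.635, 0.0] q [-0.18  0.85  1.43 -0.44  1.26  0.9 ] v 0.4 
[-0.181, -0.154, 0.205, 0.54, -0.635, 0.0] q [-0.2   0.82  1.46 -0.41  1.21  0.88] v 0.4 
[-0.19, -0.162, 0.191, 0.54, -0.635, 0.0] q [-0.23  0.79  1.49 -0.38  1.16  0.84] v 0.4 
[-0.198, -0.169, 0.176, 0.54, -0.635, -0.0] q [-0.25  0.76  1.52 -0.34  1.11  0.81] v 0.39 
[-0.206, -0.175, 0.161, 0.54, -0.635, 0.0] q [-0.27  0.73  1.55 -0.3   1.07  0.77] v 0.38 
[-0.212, -0.181, 0.145, 0.54, -0.635, 0.0] q [-0.3   0.7   1.58 -0.26  1.02  0.72] v 0.37 
[-0.219, -0.186, 0.128, 0.54, -0.635, 0.0] q [-0.32  0.68  1.6  -0.21  0.98  0.67] v 0.42 
[-0.224, -0.19, 0.111, 0.54, -0.635, 0.0] q [-0.35  0.66  1.63 -0.16  0.93  0.61] v 0.47 
[-0.228, 
[... 1097 characters left out ...]
0.221, -0.188, -0.121, 0.54, -0.635, 0.0] q [-0.81  0.61  1.84  0.86  0.86 -0.58] v 0.69 
[-0.215, -0.183, -0.137, 0.54, -0.635, 0.0] q [-0.85  0.63  1.85  0.92  0.9  -0.66] v 0.64 
[-0.209, -0.178, -0.154, 0.54, -0.635, -0.0] q [-0.88  0.65  1.85  0.97  0.94 -0.73] v 0.59 
[-0.202, -0.172, -0.169, 0.54, -0.635, 0.0] q [-0.91  0.67  1.85  1.02  0.98 -0.8 ] v 0.53 
[-0.194, -0.165, -0.184, 0.54, -0.635, -0.0] q [-0.94  0.7   1.85  1.06  1.03 -0.86] v 0.49 
[-0.185, -0.158, -0.199, 0.54, -0.635, 0.0] q [-0.97  0.73  1.85  1.09  1.07 -0.91] v 0.44 
[-0.176, -0.15, -0.213, 0.54, -0.635, -0.0] q [-1.    0.76  1.84  1.12  1.12 -0.96] v 0.4 
[ 397.7 -408.1  193.5] [ 4.994e+02 -3.216e+02  1.000e-01]
```

Emit:
step_arm(
  targets=[
    [[-0.142, -0.121, 0.261, 0.54, -0.635, 0, 0], [-0.152, -0.13, 0.229, 0.54, -0.635, 0, 0], [-0.162, -0.138, 0.217, 0.54, -0.635, 0, 0], [-0.172, -0.146, 0.219, 0.54, -0.635, 0, 0], [-0.181, -0.154, 0.205, 0.54, -0.635, 0, 0]],
  ],
)

```text
t: 17.95
ee_pos: [668.1, -175.7, 210.6]
orientation: [2.716, 1.001, -0.684]
ft_force: [0.2, -1.3, -4.2]
width: 15.4
grasp_force: 30.0
```

Emit:
step_arm(
  targets=[
    [[-0.19, -0.162, 0.191, 0.54, -0.635, 0, 0], [-0.198, -0.169, 0.176, 0.54, -0.635, 0, 0], [-0.206, -0.175, 0.161, 0.54, -0.635, 0, 0], [-0.212, -0.181, 0.145, 0.54, -0.635, 0, 0], [-0.219, -0.186, 0.128, 0.54, -0.635, 0, 0]],
  ],
)

```text
t: 18.58
ee_pos: [616.7, -219.2, 250.3]
orientation: [2.872, 1.058, -0.292]
ft_force: [0.1, 0.6, -6.8]
width: 15.0
grasp_force: 30.0
```

Emit:
step_arm(
  targets=[
    [[-0.224, -0.19, 0.111, 0.54, -0.635, 0, 0], [-0.228, -0.194, 0.094, 0.54, -0.635, 0, 0], [-0.232, -0.198, 0.076, 0.54, -0.635, 0, 0], [-0.235, -0.2, 0.059, 0.54, -0.635, 0, 0], [-0.237, -0.202, 0.041, 0.54, -0.635, 0, 0]],
  ],
)

```text
t: 19.2
ee_pos: [558.7, -268.3, 269.2]
orientation: [-2.914, -1.073, -0.128]
ft_force: [-0.0, 0.8, -6.4]
width: 14.9
grasp_force: 30.0
```

```bash
python3 - <<'E'
from rows import *
from h import save
o=readout.get_obs();print(o['width'],o['grasp_force'],o['ft_force'].round(2),o['moment'].round(2),o['qpos'].round(2))
p=o['ee_pos'];Rt=R.from_rotvec(o['orientation'])
P,Q,F=pose(np.radians(40),sy=-1); print('err',(p-P).round(1),np.degrees((Rt*Q.inv()).as_rotvec()).round(2),F.round(1))
import cv2
d=save('side','s4'); e=save('wrist','w4')
a=cv2.resize(d['pixels'][160:340,300:520,::-1],(440,360)); b=cv2.resize(e['pixels'][:,:,::-1],(360,270)); o_=np.zeros((360,800,3),np.uint8); o_[:,:440]=a;o_[:270,440:]=b; cv2.imwrite('pics/v4.png',o_)
E
```

```text
14.883127134381974 29.9971604347229 [-0.03  0.77 -6.43] [ 0.06 -0.12  0.02] [-0.48  0.59  1.73  0.12  0.8   0.3 ]
err [-3.2  0.1  0.4] [0.17 0.02 0.05] [ 514.4 -308.8   42.2]
```

View pics/v4.png

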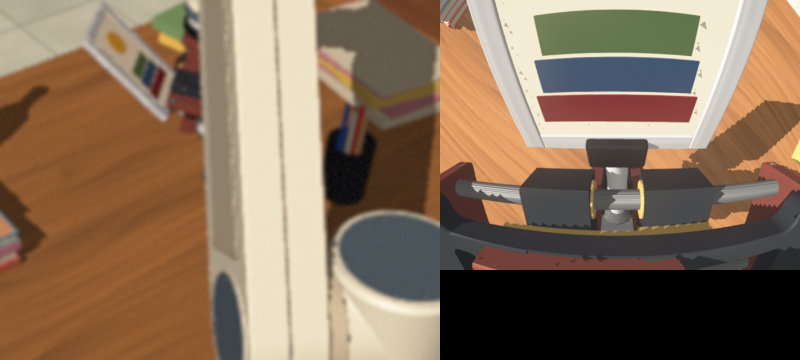

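The panel is tilted up and firmly gripped, and the foot end is hidden by the arm. In the wrist view the panel's bottom corners are at (156,258) and (507,258). I check the in-grip tilt against that and plan the rest of the path, keeping clear of the pen pot.

```bash
cat >> plan.py <<'E'
def fproj(d,X):
    E=d['extrinsics'];K=d['intrinsics'];c=E[:3,:3]@X+E[:3,3];h=np.hypot(*c[:2]);th=np.arctan2(h,c[2]);return c[:2]/h*th*K[0,0]+K[:2,2]
def signpts(d,Gp,p,nn,y,g):
    F=Gp-g*p
    return [fproj(d,F+s*p+w*y+x*nn).round(0).tolist() for s,w,x in [(137,-55,5),(137,55,5),(125,-17,11),(125,17,11)]]+[F.round(1)]
E
python3 - <<'E'
from rows import *
from h import load
d=load('w4'); o=readout.get_obs(); Rt=R.from_rotvec(o['orientation']);p=o['ee_pos']; G=p+163*Rt.apply([0,0,1]); yy=Rt.apply([0,1,0])
for g in (95,100):
  for th in (38,40,44,50):
    t=np.radians(th); pp=u*np.cos(t)+Z*np.sin(t); nn=Z*np.cos(t)-u*np.sin(t); print(g,th,*signpts(d,G,pp,nn,yy,g), 'low',(G-g*pp-55*nn)[2].round(1))
# phase B plan
L=[];N=20
A=pose(np.radians(40),sy=-1)[2]
C0=A0-12*u
for k in range(1,N+1):
    f=k/N; th=np.radians(40+50*f); az=psi-np.radians(20)*f; U=np.array([np.cos(az),np.sin(az),0])
    c=C0+np.array([10,115,0])*f   # rim contact path
    nn=Z*np.cos(th)-U*np.sin(th)
    F=c+55*nn
    L.append(pose(th,az,F,sy=-1)[:2])
print('F end',F.round(1))
P,Q,_=pose(np.radians(40),sy=-1)
q=rows(L,P,Q,o['qpos'])
t=L[-1][1].apply([0,0,1]); print(L[-1][0].round(1),t.round(2))
E
```

```text
95 38 [155.0, 253.0] [473.0, 253.0] [264.0, 290.0] [364.0, 290.0] [ 511.5 -308.    48.4] low 5.1
95 40 [154.0, 256.0] [474.0, 257.0] [264.0, 293.0] [364.0, 293.0] [ 513.1 -306.6   45.8] low 3.7
95 44 [153.0, 264.0] [475.0, 264.0] [264.0, 299.0] [364.0, 299.0] [ 516.5 -303.7   40.9] low 1.3
95 50 [151.0, 276.0] [478.0, 276.0] [264.0, 309.0] [364.0, 309.0] [ 522.  -299.    34.1] low -1.2
100 38 [160.0, 262.0] [469.0, 262.0] [266.0, 298.0] [362.0, 298.0] [ 508.5 -310.5   45.3] low 2.0
100 40 [159.0, 265.0] [469.0, 265.0] [266.0, 301.0] [362.0, 301.0] [ 510.2 -309.1   42.6] low 0.5
100 44 [158.0, 272.0] [471.0, 272.0] [266.0, 306.0] [363.0, 306.0] [ 513.8 -306.1   37.4] low -2.1
100 50 [156.0, 282.0] [472.0, 282.0] [266.0, 314.0] [363.0, 314.0] [ 519.6 -301.1   30.3] low -5.1
F end [ 4.997e+02 -1.901e+02  1.000e-01]
[-0.166, -0.041, 0.018, 0.401, -0.479, -0.25] q [-0.5   0.58  1.74  0.17  0.78  0.26] v 0.47 
[-0.171, -0.035, 0.008, 0.392, -0.486, -0.25] q [-0.52  0.57  1.77  0.24  0.76  0.22] v 0.51 
[-0.177, -0.029, -0.002, 0.384, -0.493, -0.25] q [-0.53  0.56  1.79  0.3   0.74  0.16] v
[... 941 characters left out ...]
81 
[-0.196, 0.06, -0.111, 0.283, -0.557, -0.25] q [-0.73  0.55  2.08  1.29  0.67 -0.73] v 0.8 
[-0.194, 0.069, -0.12, 0.273, -0.562, -0.25] q [-0.74  0.56  2.1   1.39  0.69 -0.83] v 0.78 
[-0.191, 0.078, -0.128, 0.263, -0.567, -0.25] q [-0.76  0.57  2.13  1.48  0.72 -0.93] v 0.77 
[-0.188, 0.087, -0.137, 0.253, -0.571, -0.25] q [-0.77  0.59  2.16  1.57  0.75 -1.02] v 0.74 
[-0.184, 0.096, -0.145, 0.243, -0.576, -0.25] q [-0.78  0.61  2.18  1.65  0.79 -1.11] v 0.72 
[-0.179, 0.105, -0.153, 0.233, -0.58, -0.25] q [-0.8   0.63  2.21  1.73  0.83 -1.2 ] v 0.68 
[-0.174, 0.114, -0.161, 0.223, -0.584, -0.25] q [-0.81  0.66  2.23  1.8   0.88 -1.28] v 0.65 
[ 374.6 -236.6  193.5] [ 0.77  0.29 -0.57]
```

Emit:
step_arm(
  targets=[
    [[-0.166, -0.041, -0.032, 0.401, -0.479, -0.25, 0], [-0.171, -0.035, 0.008, 0.392, -0.486, -0.25, 0], [-0.177, -0.029, -0.002, 0.384, -0.493, -0.25, 0], [-0.181, -0.022, -0.012, 0.375, -0.5, -0.25, 0], [-0.185, -0.015, -0.023, 0.366, -0.506, -0.25, 0]],
  ],
)

```text
t: 19.92
ee_pos: [515.6, -274.9, 266.5]
orientation: [-2.872, -0.918, -0.441]
ft_force: [-0.3, 0.3, -6.5]
width: 15.3
grasp_force: 30.0
```

Emit:
step_arm(
  targets=[
    [[-0.189, -0.008, -0.033, 0.358, -0.513, -0.25, 0], [-0.192, 0, -0.043, 0.349, -0.519, -0.25, 0], [-0.194, 0.008, -0.053, 0.339, -0.525, -0.25, 0], [-0.196, 0.016, -0.063, 0.33, -0.531, -0.25, 0], [-0.197, 0.025, -0.073, 0.321, -0.536, -0.25, 0]],
  ],
)

```text
t: 20.55
ee_pos: [467.3, -272.8, 253.3]
orientation: [-2.806, -0.765, -0.752]
ft_force: [-0.6, 0.8, -7.3]
width: 15.2
grasp_force: 30.0
```

Emit:
step_arm(
  targets=[
    [[-0.198, 0.034, -0.083, 0.312, -0.542, -0.25, 0], [-0.198, 0.042, -0.092, 0.302, -0.547, -0.25, 0], [-0.197, 0.051, -0.102, 0.292, -0.552, -0.25, 0], [-0.196, 0.06, -0.111, 0.283, -0.557, -0.25, 0], [-0.194, 0.069, -0.12, 0.273, -0.562, -0.25, 0]],
  ],
)

```text
t: 21.18
ee_pos: [418.2, -260.1, 227.9]
orientation: [-2.719, -0.615, -1.057]
ft_force: [-0.7, 0.9, -7.1]
width: 15.2
grasp_force: 30.0
```

Emit:
step_arm(
  targets=[
    [[-0.191, 0.078, -0.128, 0.263, -0.567, -0.25, 0], [-0.188, 0.087, -0.137, 0.253, -0.571, -0.25, 0], [-0.184, 0.096, -0.145, 0.243, -0.576, -0.25, 0], [-0.179, 0.105, -0.153, 0.233, -0.58, -0.25, 0], [-0.174, 0.114, -0.161, 0.223, -0.584, -0.25, 0]],
  ],
)

```text
t: 21.8
ee_pos: [372.6, -236.3, 191.7]
orientation: [-2.608, -0.471, -1.357]
ft_force: [0.1, 0.4, -6.9]
width: 15.3
grasp_force: 30.0
```

```bash
python3 - <<'E'
from rows import *
from h import save,cv2
o=readout.get_obs();print(o['width'],o['grasp_force'],o['ft_force'].round(2),o['moment'].round(2),o['qpos'].round(2))
p=o['ee_pos'];Rt=R.from_rotvec(o['orientation']);t=Rt.apply([0,0,1]);print('t',t.round(3),'G',(p+163*t).round(1),'az',np.degrees(np.arctan2(t[1],t[0])).round(2),'pitch',np.degrees(np.arcsin(-t[2])).round(2),'y',Rt.apply([0,1,0]).round(3))
d=save('side','s5'); e=save('top','t5')
a=cv2.resize(d['pixels'][190:370,250:450,::-1],(400,360)); b=cv2.resize(e['pixels'][150:330,300:500,::-1],(400,360)); cv2.imwrite('pics/v5.png',np.hstack([a,b]))
E
```

```text
15.337497313762174 30.000528395175934 [ 0.05  0.41 -6.86] [-0.38  1.21 -0.02] [-0.81  0.67  2.24  1.8   0.89 -1.29]
t [ 0.767  0.287 -0.574] G [ 497.6 -189.6   98.1] az 20.49 pitch 35.03 y [ 0.35  -0.937  0.   ]
```

View pics/v5.png

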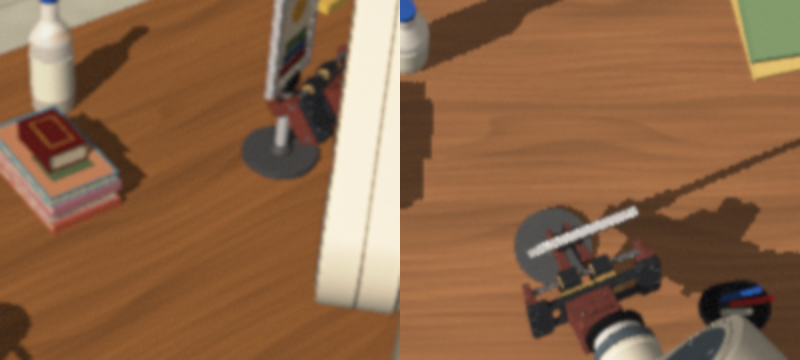

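Left: the sign stands upright in the grip, foot disc near side pixel (390,268), panel above it. Right: the foot disc centre is at top pixel (378,272.5) and the panel's top edge runs from (363.5,277) to (418.5,255). I check verticality and plan the transfer.

```bash
python3 - <<'E'
from rows import *
from h import load,plane,cv2
d=load('t5')
a=plane(d,363.5,277,302);b=plane(d,418.5,255,302);f=plane(d,378,272.5,14)
print('top mid',((a+b)/2).round(1),'len',np.linalg.norm(a-b).round(1),'az normal',(np.degrees(np.arctan2(*(b-a)[1::-1]))+90).round(1),'foot',f.round(1))
# white edge line fit
im=d['pixels'].astype(int); roi=np.zeros(im.shape[:2],bool); roi[248:284,358:425]=1
m=roi&(im.min(2)>165)&(im.max(2)-im.min(2)<40); v,uu=np.nonzero(m); vx,vy,x0,y0=cv2.fitLine(np.c_[uu,v].astype(np.float32),2,0,.01,.01).ravel(); print(m.sum(),uu.min(),uu.max())
a=plane(d,uu.min(),y0+vy/vx*(uu.min()-x0),302);b=plane(d,uu.max(),y0+vy/vx*(uu.max()-x0),302); print(a.round(1),b.round(1),'mid',((a+b)/2).round(1),np.linalg.norm(a-b).round(1),'az',(np.degrees(np.arctan2(*(b-a)[1::-1]))+90).round(2))
# foot dark disc ellipse
o=readout.get_obs();p=o['ee_pos'];Rt=R.from_rotvec(o['orientation'])
az0=np.radians(20.5);F=(p+163*Rt.apply([0,0,1]))*[1,1,0]
L=[];W=[(480,-60),(470,60),(470,160),(485,235),(560,246.3),(636.5,246.3)]
pts=[F[:2]]+[np.array(w,float) for w in W]; path=[]
for A,B in zip(pts,pts[1:]):
    n_=max(1,int(np.ceil(np.linalg.norm(B-A)/30))); path+= [A+(B-A)*k/n_ for k in range(1,n_+1)]
N=len(path);print('N',N)
P0,Q0,_=pose(np.pi/2,az0,np.r_[F[:2],0],sy=-1)
for k,X in enumerate(path):
    az=az0+(np.radians(-2.3)-az0)*min(1,(k+1)/(N-7)); L.append(pose(np.pi/2,az,np.r_[X,0],4,sy=-1)[:2])
q=rows(L,P0,Q0,o['qpos']); print(path[N-6:])
E
```

```text
top mid [ 488.8 -177.6  302. ] len 133.3 az normal 20.5 foot [ 497.2 -191.4   14. ]
194 365 418
[ 468.2 -118.6  302. ] [ 512.9 -238.9  302. ] mid [ 490.5 -178.8  302. ] 128.4 az 20.39
N 23
[-0.089, 0.578, 0.08, -0.0, 0.0, -0.356] q [-0.76  0.65  2.29  1.9   0.88 -1.34] v 0.84 
[-0.088, 0.579, 0.0, 0.0, -0.0, -0.356] q [-0.71  0.64  2.34  2.02  0.89 -1.4 ] v 0.97 
[-0.086, 0.579, 0.0, 0.0, 0.0, -0.356] q [-0.64  0.65  2.39  2.15  0.9  -1.46] v 1.03 
[-0.085, 0.58, 0.0, -0.0, -0.0, -0.356] q [-0.56  0.65  2.43  2.29  0.92 -1.52] v 1.07 
[-0.083, 0.58, 0.0, 0.0, -0.0, -0.356] q [-0.48  0.66  2.47  2.43  0.95 -1.56] v 1.11 
[-0.055, 0.545, 0.0, -0.0, 0.0, -0.356] q [-0.38  0.67  2.5   2.56  0.98 -1.59] v 1.09 
[-0.053, 0.545, 0.0, 0.0, 0.0, -0.356] q [-0.27  0.68  2.52  2.7   1.01 -1.6 ] v 1.11 
[-0.051, 0.545, 0.0, -0.0, 0.0, -0.356] q [-0.16  0.68  2.54  2.84  1.04 -1.6 ] v 1.13 
[-0.05, 0.546, 0.0, 0.0, -0.0, -0.356] q [-0.03  0.69  2.55  2.98  1.05 -1.59] v 1.14 
[-0.048, 0.546, 0.0, -0.0, 0.0, -0.356] q [ 0.09  0.69  2.55  3.13  1.05 -1.57] v 1.14 
[-0.006, 0.566, 0.0, 0.0, 0.0, -0.
[... 519 characters left out ...]
0] q [ 0.74  0.65  2.32  4.03  0.84 -1.74] v 0.62 
[0.5, 0.075, 0.0, 0.0, 0.0, 0.0] q [ 0.71  0.65  2.28  4.02  0.81 -1.77] v 0.34 
[0.5, 0.075, 0.0, 0.0, 0.0, 0.0] q [ 0.67  0.65  2.23  4.01  0.78 -1.81] v 0.35 
[0.5, 0.075, 0.0, 0.0, 0.0, 0.0] q [ 0.64  0.66  2.19  4.    0.75 -1.84] v 0.36 
[0.51, 0.0, 0.0, 0.0, 0.0, 0.0] q [ 0.61  0.67  2.15  3.99  0.72 -1.87] v 0.34 
[0.51, 0.0, 0.0, 0.0, 0.0, 0.0] q [ 0.57  0.68  2.1   3.98  0.68 -1.9 ] v 0.35 
[0.51, 0.0, 0.0, 0.0, 0.0, 0.0] q [ 0.54  0.69  2.06  3.98  0.65 -1.93] v 0.36 
[array([510.        , 238.76666667]), array([535.        , 242.53333333]), array([560. , 246.3]), array([585.5, 246.3]), array([611. , 246.3]), array([636.5, 246.3])]
```

Emit:
step_arm(
  targets=[
    [[-0.089, 0.578, 0.08, 0, 0, -0.356, 0], [-0.088, 0.579, 0, 0, 0, -0.356, 0], [-0.086, 0.579, 0, 0, 0, -0.356, 0], [-0.085, 0.58, 0, 0, 0, -0.356, 0], [-0.083, 0.58, 0, 0, 0, -0.356, 0]],
  ],
)

```text
t: 22.52
ee_pos: [351.6, -91.2, 196.4]
orientation: [-2.677, -0.313, -1.393]
ft_force: [0.2, -0.1, -7.3]
width: 15.2
grasp_force: 30.0
```

Emit:
step_arm(
  targets=[
    [[-0.055, 0.545, 0, 0, 0, -0.356, 0], [-0.053, 0.545, 0, 0, 0, -0.356, 0], [-0.051, 0.545, 0, 0, 0, -0.356, 0], [-0.05, 0.546, 0, 0, 0, -0.356, 0], [-0.048, 0.546, 0, 0, 0, -0.356, 0]],
  ],
)

```text
t: 23.15
ee_pos: [338.9, 46.0, 196.1]
orientation: [-2.737, -0.147, -1.425]
ft_force: [0.8, 0.4, -6.9]
width: 15.4
grasp_force: 30.0
```

Emit:
step_arm(
  targets=[
    [[-0.006, 0.566, 0, 0, 0, -0.356, 0], [-0.005, 0.566, 0, 0, 0, -0.356, 0], [-0.003, 0.566, 0, 0, 0, -0.356, 0], [0, 0.566, 0, 0, 0, -0.356, 0], [0.1, 0.566, 0, 0, 0, -0.356, 0]],
  ],
)

```text
t: 23.78
ee_pos: [342.4, 188.3, 196.3]
orientation: [2.784, -0.023, 1.447]
ft_force: [0.9, -0.2, -6.9]
width: 15.0
grasp_force: 30.0
```

Emit:
step_arm(
  targets=[
    [[0.102, 0.566, 0, 0, 0, -0.356, 0], [0.1, 0.5, 0, 0, 0, 0, 0], [0, 0.1, 0, 0, 0, 0, 0], [0, 0, 0, 0, 0, 0, 0], [0, 0, 0, 0, 0, 0, 0]],
  ],
)

```text
t: 24.4
ee_pos: [352.1, 243.5, 196.2]
orientation: [2.769, -0.057, 1.44]
ft_force: [-0.7, -1.2, -7.0]
width: 15.4
grasp_force: 30.0
```

```bash
cat > st.py <<'E'
from rows import *
from h import save,load,plane,cv2
o=readout.get_obs();print(round(o['t'],2),o['width'].round(1),o['grasp_force'].round(1),o['ft_force'].round(2),o['moment'].round(2),o['qpos'].round(2))
p=o['ee_pos'];Rt=R.from_rotvec(o['orientation']);t=Rt.apply([0,0,1]);G=p+163*t;print('G',G.round(1),'az',np.degrees(np.arctan2(t[1],t[0])).round(2),'pitch',np.degrees(np.arcsin(-t[2])).round(2),'y',Rt.apply([0,1,0]).round(3))
E
python3 - <<'E'
from st import *
print('to go/50',((np.array([636.5,246.3])-G[:2])/50).round(3))
E
```

```text
Traceback (most recent call last):
  File "st.py", line 3, in <module>
    o=readout.get_obs();print(round(o['t'],2),o['width'].round(1),o['grasp_force'].round(1),o['ft_force'].round(2),o['moment'].round(2),o['qpos'].round(2))
                                              ^^^^^^^^^^^^^^^^
AttributeError: 'float' object has no attribute 'round'
```

```bash
sed -i "s/,o\['grasp_force'\].round(1)/,o['grasp_force']/; s/,o\['width'\].round(1)/,o['width']/" st.py
python3 - <<'E'
from st import *
print('to go/50',((np.array([636.5,246.3])-G[:2])/50).round(3))
E
```

```text
24.4 15.355522112092315 30.00009298324585 [-0.74 -1.24 -7.01] [ 0.07  1.26 -0.03] [ 0.75  0.65  2.31  4.04  0.84 -1.74]
G [485.4 237.8 102.6] az -2.44 pitch 35.04 y [-0.042 -0.999  0.001]
to go/50 [3.021 0.17 ]
```

Emit:
step_arm(
  targets=[
    [[0.4, 0.1, 0, 0, 0, 0, 0], [0.45, 0.07, 0, 0, 0, 0, 0], [0.45, 0, 0, 0, 0, 0, 0], [0.45, 0, 0, 0, 0, 0, 0], [0.45, 0, 0, 0, 0, 0, 0]],
  ],
)

```text
t: 25.02
ee_pos: [464.0, 252.1, 196.2]
orientation: [2.768, -0.057, 1.441]
ft_force: [0.1, -0.6, -7.0]
width: 15.3
grasp_force: 30.0
```

Emit:
step_arm(
  targets=[
    [[0.45, 0, 0, 0, 0, 0, 0], [0.37, 0, 0, 0, 0, 0, 0], [0, 0, 0, 0, 0, 0, 0], [0, 0, 0, 0, 0, 0, 0], [0, 0, 0, 0, 0, 0, 0]],
  ],
)

```text
t: 25.65
ee_pos: [502.7, 252.7, 196.1]
orientation: [2.769, -0.055, 1.44]
ft_force: [0.4, 0.6, -6.6]
width: 15.1
grasp_force: 30.0
```

```bash
python3 - <<'E'
from st import *
d=save('top','t6'); s=save('side','s6'); e=save('wrist','w6')
a=cv2.resize(d['pixels'][170:270,140:310,::-1],(680,400),interpolation=cv2.INTER_CUBIC)
b=cv2.resize(s['pixels'][200:350,130:330,::-1],(266,200)); w=cv2.resize(e['pixels'][:,:,::-1],(266,200))
o_=np.zeros((600,680,3),np.uint8);o_[:400]=a;o_[400:,:266]=b;o_[400:,280:546]=w; cv2.imwrite('pics/v6.png',o_)
E
```

```text
25.65 15.097959951190903 30.000105500221252 [ 0.37  0.57 -6.64] [0.06 1.29 0.01] [ 0.55  0.69  2.06  3.98  0.66 -1.93]
G [636.  247.1 102.5] az -2.38 pitch 35.04 y [-0.04  -0.999  0.002]
```

View pics/v6.png

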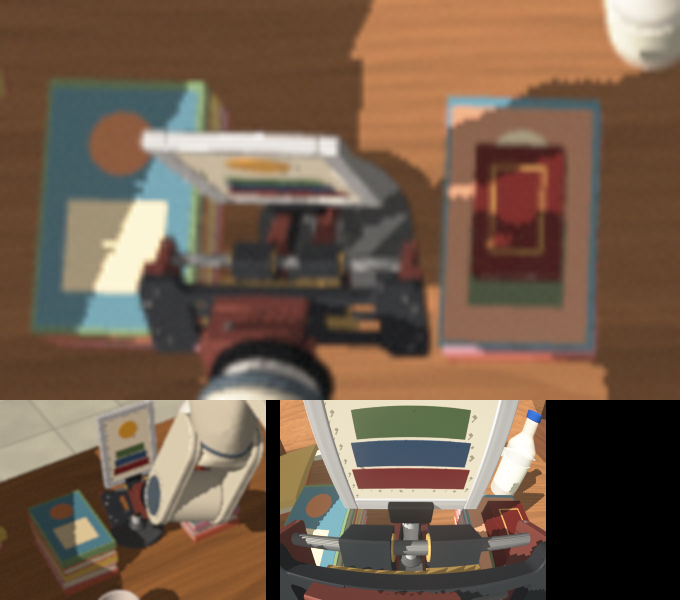

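The sign is in the gap. In the crop the panel's top face runs from about (143,141) to (338,146), the blue stack's top edge from (50,80) to (205,82), and the book lies flat on the orange stack.

```bash
python3 - <<'E'
from st import *
d=load('t6')
c=lambda x,y,z: plane(d,140+(x+.5)/4-.5,170+(y+.5)/4-.5,z)
a=c(143,141,306);b=c(338,146,306);print('panel',a.round(1),b.round(1),'mid',((a+b)/2).round(1),np.linalg.norm(a-b).round(1),'az',(np.degrees(np.arctan2(*(a-b)[1::-1]))-90).round(2))
B=[c(50,80,85),c(205,82,85),c(190,332,85),c(33,330,85)];O=[c(448,98,60),c(600,100,60),c(594,353,60),c(442,348,60)]
for q in (B,O): print(np.round(q,1)[:,:2].tolist(),np.mean(q,0).round(1))
m=(np.mean(B,0)+np.mean(O,0))/2; dd=np.mean(B,0)-np.mean(O,0); print('row',m.round(1),'yaw',np.degrees(np.arctan2(dd[1],dd[0])).round(2)-90,'edges',[np.degrees(np.arctan2(*(x-y)[1::-1])).round(1) for x,y in [(B[0],B[3]),(B[1],B[2]),(O[0],O[3]),(O[1],O[2])]])
# fine top-edge slope from far (upper) white edge per column
im=d['pixels'].astype(int);pts=[]
for u_ in range(180,221):
    col=im[198:215,u_].sum(1); g=np.diff(col); i=np.argmax(g); pts.append((u_,198+i+.5))
vx,vy,x0,y0=cv2.fitLine(np.array(pts,np.float32),cv2.DIST_HUBER,0,.01,.01).ravel()
A=plane(d,180,y0+vy/vx*(180-x0),306);Bq=plane(d,220,y0+vy/vx*(220-x0),306);print('edge az',(np.degrees(np.arctan2(*(A-Bq)[1::-1]))-90).round(2),A.round(1),Bq.round(1))
# roll/tilt from wrist
w=load('w6');yy=-Rt.apply([0,1,0]);
U=np.array([np.cos(np.radians(-2.4)),np.sin(np.radians(-2.4)),0])
for g in (95,98):
  for th in (86,88,90,92): r=np.radians(th);pp=U*np.cos(r)+Z*np.sin(r);nn=Z*np.cos(r)-U*np.sin(r);print(g,th,*signpts(w,G,pp,nn,yy,g)[:4])
E
```

```text
25.8 15.523377108467702 30.000133216381073 [-0.58  0.53 -7.3 ] [ 0.07  1.22 -0.03] [ 0.55  0.69  2.06  3.98  0.66 -1.93]
G [636.4 247.4 102.8] az -2.36 pitch 35.0 y [-0.04  -0.999  0.001]
panel [634.8 302.2 306. ] [630.1 193.2 306. ] mid [632.4 247.7 306. ] 109.1 az -2.45
[[730.5, 430.5], [727.4, 324.8], [554.8, 331.3], [558.0, 436.2]] [642.7 380.7  85. ]
[[719.9, 161.5], [716.8, 55.2], [538.5, 61.3], [543.8, 165.5]] [629.7 110.9  60. ]
row [636.2 245.8  72.5] yaw -2.75 edges [np.float64(-1.9), np.float64(-2.2), np.float64(-1.3), np.float64(-2.0)]
edge az -2.78 [640.5 292.  306. ] [636.1 202.5 306. ]
95 86 [472.0, 250.0] [156.0, 250.0] [364.0, 287.0] [264.0, 287.0]
95 88 [473.0, 253.0] [155.0, 253.0] [364.0, 290.0] [264.0, 290.0]
95 90 [474.0, 257.0] [154.0, 257.0] [364.0, 293.0] [264.0, 293.0]
95 92 [475.0, 261.0] [153.0, 261.0] [364.0, 297.0] [264.0, 297.0]
98 86 [469.0, 256.0] [159.0, 256.0] [363.0, 292.0] [265.0, 292.0]
98 88 [470.0, 259.0] [158.0, 259.0] [363.0, 295.0] [265.0, 295.0]
98 90 [471.0, 262.0] [157.0, 262.0] [363.0, 298.0] [265.0, 298.0]
98 92 [472.0, 266.0] [156.0, 266.0] [363.0, 301.0] [265.0, 301.0]
```

Emit:
step_arm(
  targets=[
    [[0, -0.025, -0.06, 0, 0, 0, 0], [0, 0, -0.02, 0, 0, 0, 0], [0, 0, 0, 0, 0, 0, 0], [0, 0, 0, 0, 0, 0, 0], [0, 0, 0, 0, 0, 0, 0]],
  ],
)

```text
t: 26.42
ee_pos: [503.5, 251.5, 192.4]
orientation: [2.768, -0.056, 1.442]
ft_force: [-0.3, -0.4, -7.4]
width: 15.2
grasp_force: 30.0
```

Emit:
step_arm(
  targets=[
    [[0, 0, -0.02, 0, 0, 0, 0], [0, 0, 0, 0, 0, 0, 0], [0, 0, 0, 0, 0, 0, 0], [0, 0, 0, 0, 0, 0, 0], [0, 0, 0, 0, 0, 0, 0]],
  ],
)

```text
t: 27.05
ee_pos: [503.5, 251.5, 191.4]
orientation: [2.768, -0.056, 1.442]
ft_force: [-0.3, 0.0, -7.0]
width: 15.6
grasp_force: 30.0
```

Emit:
step_arm(
  targets=[
    [[0, 0, -0.02, 0, 0, 0, 0], [0, 0, 0, 0, 0, 0, 0], [0, 0, 0, 0, 0, 0, 0], [0, 0, 0, 0, 0, 0, 0], [0, 0, 0, 0, 0, 0, 0]],
  ],
)

```text
t: 27.68
ee_pos: [503.7, 251.6, 190.6]
orientation: [2.768, -0.057, 1.443]
ft_force: [1.2, 0.1, -4.4]
width: 15.2
grasp_force: 30.0
```

Emit:
step_arm(
  targets=[
    [[0, 0, -0.015, 0, 0, 0, 0], [0, 0, 0, 0, 0, 0, 0], [0, 0, 0, 0, 0, 0, 0], [0, 0, 0, 0, 0, 0, 0], [0, 0, 0, 0, 0, 0, 0]],
  ],
)

```text
t: 28.3
ee_pos: [503.9, 251.6, 190.2]
orientation: [2.767, -0.057, 1.445]
ft_force: [3.5, -1.7, 2.7]
width: 15.3
grasp_force: 30.0
```

Emit:
step_arm(
  targets=[
    [[0, 0, 0.01, 0, 0, 0, 0], [0, 0, 0, 0, 0, 0, 0], [0, 0, 0, 0, 0, 0, 0.25], [0, 0, 0, 0, 0, 0, 0.4], [0, 0, 0, 0, 0, 0, 0.6]],
  ],
)

```text
t: 28.92
ee_pos: [503.0, 251.5, 189.8]
orientation: [2.769, -0.055, 1.44]
ft_force: [0.7, 0.1, -0.2]
width: 38.4
grasp_force: 0.0
```

Emit:
step_arm(
  targets=[
    [[0, 0, 0, 0, 0, 0, 0.8], [0, 0, 0, 0, 0, 0, 0.8], [-0.25, 0.01, 0.17, 0, 0, 0, 0.8], [-0.4, 0.017, 0.29, 0, 0, 0, 0.8], [-0.6, 0.025, 0.42, 0, 0, 0, 0.8]],
  ],
)

```text
t: 29.55
ee_pos: [439.9, 253.9, 234.6]
orientation: [2.768, -0.057, 1.441]
ft_force: [-0.3, -0.4, 0.4]
width: 70.1
grasp_force: 0.0
```

Emit:
step_arm(
  targets=[
    [[-0.6, 0, 0.42, 0, 0, 0, 0.8], [-0.6, -0.3, 0.6, 0, 0, 0, 0.8], [-0.4, -0.6, 0.9, 0, 0, 0, 0.8], [0, -0.8, 0.9, 0, 0, 0, 0.8], [0, -1, 0.6, 0, 0, 0, 0.8]],
  ],
)

```text
t: 30.18
ee_pos: [359.8, 118.6, 407.2]
orientation: [2.769, -0.054, 1.447]
ft_force: [1.1, 1.0, -0.1]
width: 70.6
grasp_force: 0.0
```

Emit:
step_arm(
  targets=[
    [[0, -1, 0, 0, 0, 0, 0.8], [0, -1, 0, 0, 0, 0, 0.8], [0, -1, 0, 0, 0, 0, 0.8], [0, -1, 0, 0, 0, 0, 0.8], [0, 0, 0, 0, 0, 0, 0.8]],
  ],
)

```text
t: 30.8
ee_pos: [366.3, 10.2, 409.2]
orientation: [2.747, -0.055, 1.498]
ft_force: [0.3, 0.2, 0.1]
width: 70.1
grasp_force: 0.0
```

```bash
python3 - <<'E'
from st import *
d=save('top','t7'); s=save('side','s7')
a=cv2.resize(d['pixels'][140:340,130:330,::-1],(400,400),interpolation=cv2.INTER_CUBIC); b=cv2.resize(s['pixels'][170:370,130:330,::-1],(400,400),interpolation=cv2.INTER_CUBIC)
cv2.imwrite('pics/v7.png',np.hstack([a,b]))
E
```

```text
30.8 70.08349605308072 0.0 [0.33 0.16 0.12] [-0.03  0.41  0.01] [ 0.01 -0.05  2.41  3.3   0.21 -1.7 ]
G [503.3   5.8 321. ] az -1.87 pitch 32.78 y [-0.036 -0.999 -0.006]
```

View pics/v7.png

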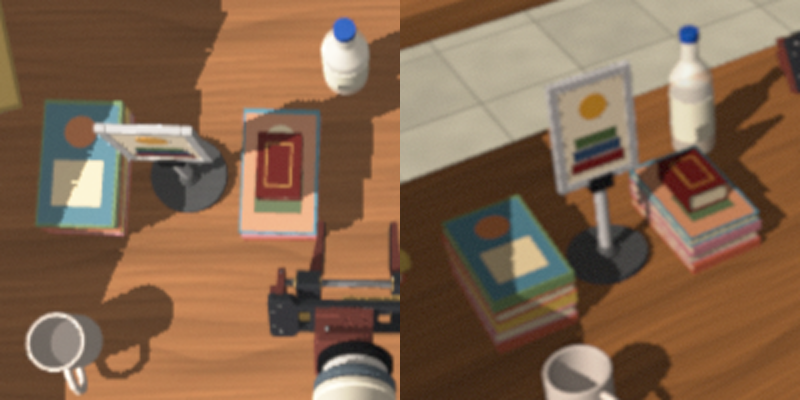

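The sign stands free in the gap, with its foot centre at top pixel (224.5,227) and side pixel (234,297). The book lies flat on the orange stack, and the mug and bottle are untouched. One numeric check of the placement follows.

```bash
python3 - <<'E'
from st import *
from h import tri,ray
d=load('t7');s=load('s7')
def foot(cam,roi):
    v0,v1,u0,u1=roi; im=cam['pixels'][v0:v1,u0:u1]; h=cv2.cvtColor(im,cv2.COLOR_RGB2HSV)
    m=((h[...,1]<70)&(h[...,2]<110)).astype(np.uint8); m=cv2.morphologyEx(m,2,np.ones((3,3),np.uint8))
    c=max(cv2.findContours(m,0,2)[0],key=cv2.contourArea); hull=cv2.convexHull(c); e=cv2.fitEllipse(hull); return (e[0][0]+u0,e[0][1]+v0),e[1]
for n,cam,roi in [('top',d,(215,250,200,250)),('side',s,(275,318,205,262))]:
    c,ax=foot(cam,roi); print(n,np.round(c,1),np.round(ax,1),plane(cam,*c,10).round(1))
print(tri(ray(d,224.5,227),ray(s,234,297)))
im=d['pixels'].astype(int);pts=[]
for u_ in range(181,223):
    g=np.diff(im[196:212,u_].sum(1)); pts.append((u_,196+np.argmax(g)+.5))
vx,vy,x0,y0=cv2.fitLine(np.array(pts,np.float32),cv2.DIST_HUBER,0,.01,.01).ravel()
A=plane(d,180,y0+vy/vx*(180-x0),300);B=plane(d,222,y0+vy/vx*(222-x0),300);print('edge az',(np.degrees(np.arctan2(*(A-B)[1::-1]))-90).round(2),A.round(1),B.round(1))
E
```

```text
30.9 70.03346956460061 0.0 [0.75 0.14 0.63] [0.04 0.36 0.03] [ 0.01 -0.05  2.41  3.31  0.21 -1.7 ]
G [503.5   6.7 320.8] az -1.8 pitch 32.8 y [-0.036 -0.999 -0.007]
top [224.3 228.2] [34.  38.1] [633.4 245.9  10. ]
side [233.1 296.6] [28.5 40.5] [633.  246.8  10. ]
(array([636.46082342, 244.71053369,   5.42168551]), [1.862494825403125, 1.8624948254029994])
edge az -3.02 [644.9 293.8 300. ] [639.9 199.1 300. ]
```

```bash
python3 -c "
from workcell import ctrl
print(ctrl.close_job())"
```

```text
the job is handed in; nothing more can be done
None
```

The job is handed in at about 31 s: the little hardback lies flat on the lower (orange) stack, and the sign stands upright within about 3 mm of the gap's middle and about 1° of square to the customers, with the bottle, mug and pen pot untouched; the foot travelled a few millimetres above the counter for much of the tip-up rather than in firm contact.

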